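# Close the two-part casting mould

## Task

Close the casting mould: pick the plywood top half up by its black grip bar, keep it level and lower it gently (do not drop it) over the two steel guide pins until it lies flush on the pale metal lower half. Then swing both red-knobbed latches in over it, fully round to their stops, and leave the paint bottles standing where they are.

Things in the scene. Friction and masses are not known exactly. Their poses are not given: they have to be found in the camera images.
- base_face (a point): Lower mould half, fixed: a pale aluminium block 108 x 132 mm with an open square cavity, on a dark foot 116 x 204 mm. This point: centre of its top face, 36 mm above the bench; x along the 108 mm side, y along the 132 mm side, z up. Two steel guide pins, 12 mm diameter, stand on the face at y = +50 and -50 mm (x = 0), 32 mm tall, the top 8 mm tapering to a 5 mm tip.
- top_handle (a point): Middle of the black grip bar on the upper mould half: bar 18 mm thick (x), 54 mm long (y), 42 mm tall; this point is 44 mm above the plate's underside and 18 mm below the bar's top. x along the plate's 104 mm side, y along its 132 mm side, z up. When seated, this point is 44 mm above base_face and the axes are parallel; either way round (half turn) will do.
- latch_a (a joint): Angle of the steel latch arm on the upright post at x = -36, y = +86 mm of base_face. 0: closed at its stop, arm pointing along -y of base_face, over the seated plate with 2 mm to spare. Grows (clockwise from above) as it opens; at pi/2 it points along -x of base_face. Starts open at 1.4 to 1.8; stays where it is left (about 1 N at the knob).
- latch_a_knob (a point): Middle of the gripping part of latch A's upright red knob, 16 mm diameter, 36 mm tall from the arm's top (this point is 16 mm below its top); 52 mm from the post's axis, 49 mm above the height of base_face at all angles.
- latch_b (a joint): The same latch on the opposite corner, post at x = +36, y = -86 mm of base_face. 0: closed against its stop, the arm pointing along +y of base_face; grows (clockwise from above) as it opens, at pi/2 it points along +x of base_face. Starts open at 1.4 to 1.8.
- latch_b_knob (a point): Middle of the gripping part of latch B's upright red knob, same sizes as latch A's.
- mould_top: Upper mould half, loose, flat on the bench at the start, 0.25 to 0.49 kg: plywood plate 104 x 132 x 20 mm, grip bar in the middle on a steel foot that reaches 3 mm above the plate. Two through holes of 14 mm diameter at y = +50 and -50 mm (x = 0). Origin: centre of its underside, axes as top_handle.
- paint_bottle_1: Dark red paint bottle, white cap, 36 mm diameter, 101 mm tall, loose bystander; origin at the centre of its underside.
- paint_bottle_2: Green paint bottle, black cap, same size, loose bystander.
- paint_bottle_3: Ochre paint bottle, black cap, same size, loose bystander.
There are look-alikes about, which are no part of the job. Several things have the shape of the mould_top; the one meant has the colours described above.

How it is judged:
On the way, in this order (a step that is already met when the one before it is completed fails the run):
1. the top half lies flush on the lower half, over both pins, with both latches still open (horizontal distance between top_handle and base_face below 0.004 m and z of top_handle in the frame of base_face below 0.0465 m and angle between the y axis of top_handle and the y axis of base_face, either way round below 0.06 rad and angle between top_handle's own z axis and vertical below 0.035 rad and value of joint each of latch_a, latch_b above 0.8 rad), for 0.2 s.
2. both latches are swung fully in over the top half (value of joint each of latch_a, latch_b below 0.12 rad), for 0.2 s.
At the end, for the whole second after the job is handed in: The top half lies at rest and level (2 degrees) over both pins, flush within 2.5 mm, centred within 4 mm, and both latches are within 0.12 rad of their stops over it (all of step 2 and horizontal distance between top_handle and base_face below 0.004 m and z of top_handle in the frame of base_face below 0.0465 m and angle between the y axis of top_handle and the y axis of base_face, either way round below 0.06 rad and angle between top_handle's own z axis and vertical below 0.035 rad and linear speed of mould_top below 0.02 m/s); the robot touches nothing.
It fails at once if the top half is dropped or slammed down over the pins (faster than 0.35 m/s there) (linear speed of mould_top above 0.35 m/s and horizontal distance between top_handle and base_face below 0.05 m and z of top_handle in the frame of base_face below 0.09 m).
It fails at once if a paint bottle is knocked over or shifted by more than 3 cm (distance of any of paint_bottle_1, paint_bottle_2, paint_bottle_3 from where it was at the start of the episode above 0.03 m or angle between any of paint_bottle_1, paint_bottle_2, paint_bottle_3's own z axis and vertical above 0.5 rad).
It also fails if it takes over 61 s, if anything falls off the work surface, if the arm or the gripper's body presses on something with over 40 N, if the wrist force passes 120 N, or if a joint passes its speed limit or range.

## Robot

A 7-joint arm with a two-finger parallel gripper is mounted at the origin on a cart in front of the work surface, level with it; the furniture and walls round the work are solid. World frame = base frame: x ahead of the robot, y to its left, z up, the work surface at z = 0. Lengths are in m, angles in rad, forces in N, time in s.
With the tool pointing down it reaches from about 0.4 to 0.85 m from the base axis. Payload 10.4 kg.
Tool frame: the origin (TCP) lies midway between the tips of the shut fingers; the grasp point (between the pads) lies 19 mm behind it; x points along the fingers, y is the direction in which the jaws open and shut, and the axes are right-handed (so a half turn about x gives the same grasp; the last joint's range is limited). The gripper opens to 87 mm and grips with 3 to 60 N. Pads are 19 mm wide; open, the fingers measure 117 mm over their backs; the gripper's body (75 mm by 190 mm) begins 51 mm behind the grasp point.
Start: joints at [-1.363, 0.332, -0.065, 1.46, 0.022, 1.35, -0.088], TCP at [0.143, 0.608, 0.223] pointing down, gripper open.
Joint ranges: [-2.6, 2.6], [-0.5, 2.12], [-1.47, 1.34], [0.16, 2.42], [-1.27, 4.41], [0.06, 2.06], [-2.6, 2.6]. Speed limits (rad/s): [2.22, 2.22, 2.79, 2.79, 3.14, 3.14, 3.14].

## Interface

Orientations are given as a unit quaternion [x, y, z, w].
In Python, from bench import r gives the robot as it stands.
- The arm moves only by the shell command python3 -m jog 'ROWS' [OPENING] [FORCE]. ROWS is JSON, a list of rows, each an object with "slide": the shift along the tool's x, y, z in cm, a list of three; "roll": the turn about the tool's x in degrees. A call has 1 to 5 rows; each row is the pose to reach, as a shift and turn from the pose measured when the call began, along the tool's axes at that moment; what a row does not reach only later rows make up. A row lasts 1/12 s, in which the tool goes at most 41.7 mm and 7.16 degrees, less where a joint would pass 70% of its speed; a pose out of reach is approached as far as the arm can. A call with a gripper value outside its range is refused whole. OPENING is the closure, from 0 (fully open) to 1 (shut), set as the call begins (- or left out, the last holds). The fingers move at their own pace and stop on an object; FORCE is the grip in N (left out, the last holds). Time passes only in rows, so rows that repeat a pose let the fingers close. It gives the time, the measured TCP pose, the force and the opening at its end, in the units of the state.
- r.read_state(): the state, without advancing time (a new reading comes with each control period).
- r.camera(name): name is "scene" or "top"; returns the picture (400x640x3 uint8, red, green, blue); there is no depth.
- r.camera_info(name): a dict with "intrinsics" (3x3 intrinsics, pixels), "R" (3x3) and "t" (3): a world point X has camera coordinates R X + t. Camera axes: x right, y down, z forward; pixel columns grow to the right and rows downward; lengths in m; the calibration is good to about 2 mm. A picture is of the moment at which its call begins. camera_info takes no time and is no camera call.
- r.close_job(): hands the job in, once; it reports no verdict.
The state is a dict: "time": time; "joint_positions": joint angles; "joint_vel": joint speeds; "joint_torque": joint torques, N m; "ee_pos": TCP position; "eef_rot": TCP orientation; "ft_force": force on the tool from outside, world axes, zero at the start; "torque": the same for the moment, N m; "width": finger opening in m.
Only numpy, scipy, OpenCV 4.12 (cv2) and the standard library are available. Lean on these libraries where they do the work, as an engineer would, in place of code of your own. Each camera call takes 0.05 s, during which the arm holds its last target.

## Working session

There is one attempt and no reset: what is moved stays moved. The work goes in short steps, Python scripts to look and compute and a shell command to move; the robot and the scene stay as the last step left them, time stands still between calls to the robot, and variables do not carry over. Pictures are saved under pics/ and viewed, and the job is handed in when it is done.

```bash
ls; mkdir -p pics; python3 - <<'E'
from bench import r
import cv2,numpy as np
print(r.read_state())
for n in ("scene","top"):
    im=r.camera(n); cv2.imwrite(f"pics/{n}0.png",im[:,:,::-1])
    i=r.camera_info(n); print(n,{k:np.round(v,4).tolist() for k,v in i.items()})
E
```

```text
pics
{'time': 0.0, 'joint_positions': array([-1.36258773,  0.33289982, -0.0646722 ,  1.46094826,  0.02158936,
        1.34990111, -0.08849378]), 'joint_vel': array([-3.21952982e-05,  1.94255301e-03, -3.96369910e-05, -1.04206926e-03,
       -5.60146428e-04, -1.71188105e-03,  9.98820238e-04]), 'joint_torque': array([-1.59555311e-04, -6.23262620e+01,  2.43900984e-02, -3.89900708e+01,
       -6.14214898e-02,  3.96958133e-02,  1.54916534e-04]), 'ee_pos': array([0.14290702, 0.60803926, 0.2217331 ]), 'eef_rot': array([ 0.08090705,  0.70243924, -0.08193809,  0.70236694]), 'ft_force': array([-0.95068016, -0.42720602, -0.59897185]), 'torque': array([ 0.03621263,  0.03832744, -0.03699633]), 'width': 0.08724254598412244}
scene {'intrinsics': [[361.1826, 0.0, 320.2049], [0.0, 361.1826, 202.6489], [0.0, 0.0, 1.0]], 'R': [[0.7271, -0.6862, -0.0221], [-0.3157, -0.3055, -0.8983], [0.6097, 0.6601, -0.4388]], 't': [-0.114, 0.3642, 0.6553]}
top {'intrinsics': [[440.3734, 0.0, 326.3642], [0.0, 440.3734, 193.0491], [0.0, 0.0, 1.0]], 'R': [[0.0123, -0.9998, -0.0159], [-0.995, -0.0107, -0.0998], [0.0996, 0.0171, -0.9949]], 't': [0.3742, 0.5439, 1.4304]}
```

View pics/scene0.png

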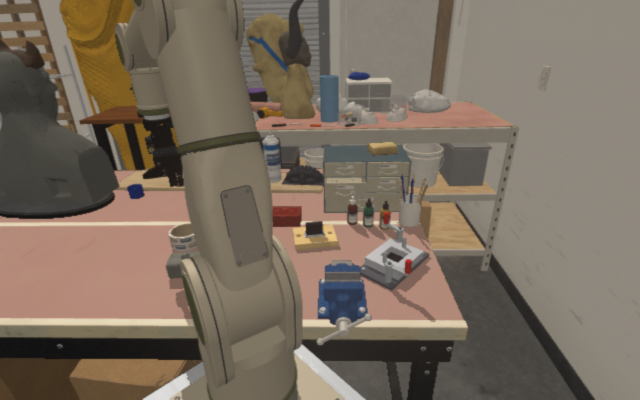

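View pics/top0.png

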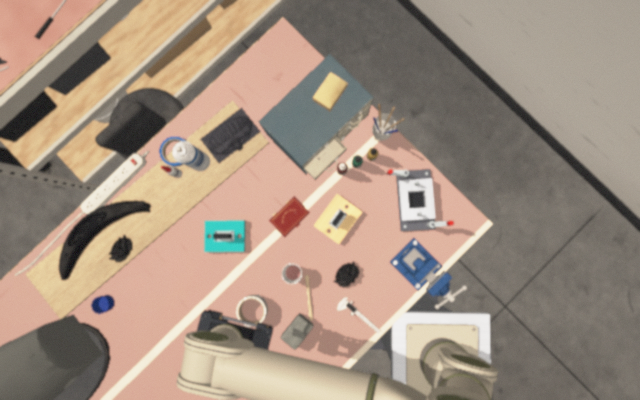

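The scene view shows a plywood plate with a black bar at (316,235), the base at (396,260), bottles at (352–386,213) and a blue vise at (343,290). In the top view the candidates are the plywood plate with black bar (339,219), a teal plate (225,237), a red block (289,216) and a blue vise (415,263). The plywood one fits the description. I'll check it in close crops.

```bash
python3 - <<'E'
import cv2
a=cv2.imread("pics/top0.png")
cv2.imwrite("pics/c1.png",cv2.resize(a[185:255,300:380],None,fx=8,fy=8,interpolation=cv2.INTER_CUBIC))
cv2.imwrite("pics/c2.png",cv2.resize(a[140:240,370:470],None,fx=6,fy=6,interpolation=cv2.INTER_CUBIC))
b=cv2.imread("pics/scene0.png")
cv2.imwrite("pics/c3.png",cv2.resize(b[190:290,280:440],None,fx=5,fy=5,interpolation=cv2.INTER_CUBIC))
E
```

```text
(no output)
```

View pics/c1.png

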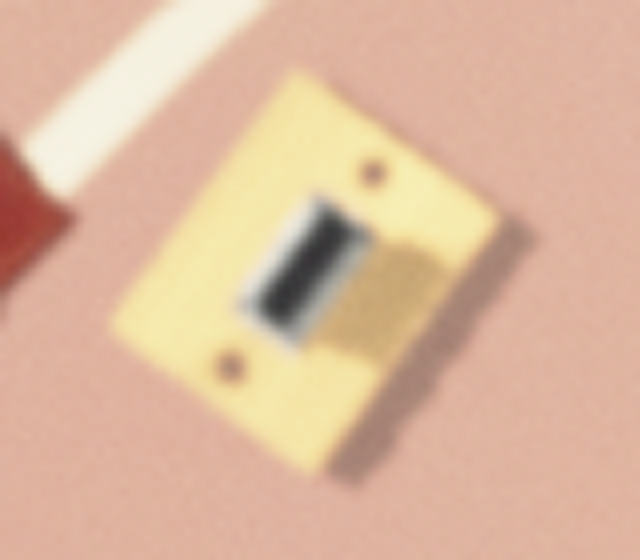

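View pics/c2.png

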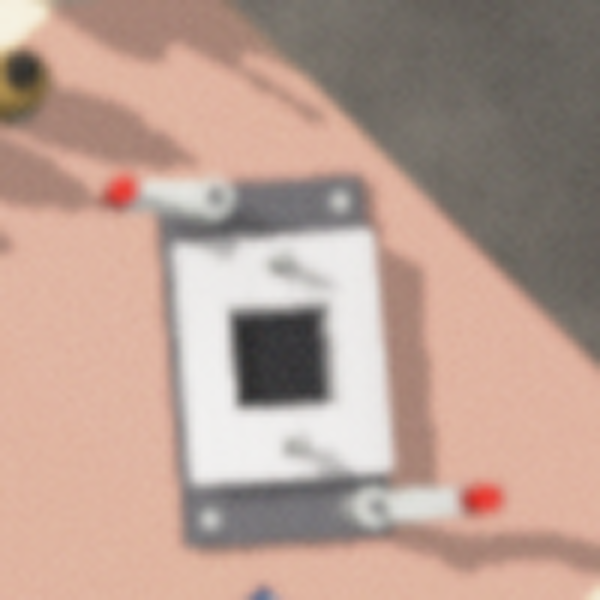

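View pics/c3.png

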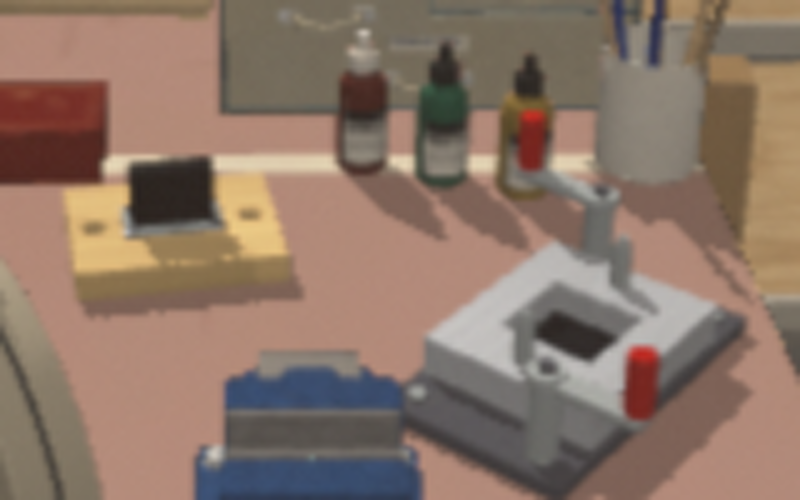

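The crops confirm the plate. c1 shows pale yellow plywood with a black bar and holes at (373,172) and (231,368). c2 shows the base with both pins and open latches, red knobs at (120,192) and (482,500). Next I fit the poses.

```bash
cat > h.py <<'E'
import numpy as np,cv2
from bench import r
from scipy.optimize import least_squares
CI={n:r.camera_info(n) for n in("scene","top")}
def proj(n,X):
    c=CI[n];p=(np.asarray(X)@c["R"].T+c["t"])@c["intrinsics"].T
    return p[:,:2]/p[:,2:]
def ray(n,uv,z):
    c=CI[n];d=c["R"].T@np.linalg.solve(c["intrinsics"],[uv[0],uv[1],1]);o=-c["R"].T@c["t"]
    return o+d*(z-o[2])/d[2]
def uncrop(p,f,x0,y0): return (np.asarray(p,float)+.5)/f-.5+[x0,y0]
def rt(x,y,th,P):
    P=np.asarray(P,float);c,s=np.cos(th),np.sin(th)
    return np.c_[x+c*P[:,0]-s*P[:,1],y+s*P[:,0]+c*P[:,1],P[:,2]]
def fit(obs,g):  # obs: list (cam, model pts, pix)
    f=lambda q:np.concatenate([(proj(n,rt(*q,M))-uv).ravel() for n,M,uv in obs])
    s=least_squares(f,g,loss="soft_l1");return s.x,f(s.x).reshape(-1,2)
E
python3 - <<'E'
from h import *
np.set_printoptions(precision=4,suppress=True)
M=[(.052,.066,.02),(.052,-.066,.02),(-.052,-.066,.02),(-.052,.066,.02),(0,.05,.02),(0,-.05,.02)]
# y axis along holes; up-right hole as +y
top=uncrop([(500,218),(318,472),(110,325),(300,70),(373,172),(231,368)],8,300,185)
sc=uncrop([(292,258),(78,275),(65,190),(265,178),(249,213),(94,228)],5,280,190)
# in scene: which corners? print raw
for p in top: print(ray("top",p,.02))
for p in sc: print("s",ray("scene",p,.02))
print("base")
tb=uncrop([(172,243),(375,230),(393,475),(188,485)],6,370,140)
B=[(-.054,.066,.036),(.054,.066,.036),(.054,-.066,.036),(-.054,-.066,.036)]
for p in tb: print(ray("top",p,.036))
q,e=fit([("top",B,tb)],(.6,-.2,-1.57));print(q,e.ravel())
q,e=fit([("top",M,top)],(.5,0,-.9));print(q,e.ravel())
q,e=fit([("scene",M,sc)],(.5,0,-.9));print(q,e.ravel())
E
```

```text
[0.4792 0.2613 0.02  ]
[0.3734 0.3358 0.02  ]
[0.4329 0.4226 0.02  ]
[0.54   0.3449 0.02  ]
[0.4977 0.3141 0.02  ]
[0.4158 0.3722 0.02  ]
s [0.4745 0.2567 0.02  ]
s [0.3698 0.3354 0.02  ]
s [0.4298 0.4208 0.02  ]
s [0.533  0.3382 0.02  ]
s [0.4938 0.3137 0.02  ]
s [0.4121 0.3704 0.02  ]
base
[0.5845 0.1433 0.036 ]
[0.5929 0.0318 0.036 ]
[0.4582 0.0236 0.036 ]
[0.4515 0.1351 0.036 ]
[ 0.5217  0.0835 -1.507 ] [ 0.5296  0.1189 -0.5851  0.5492 -0.5421 -0.331   0.6025 -0.2773]
[ 0.4565  0.3419 -2.1896] [ 0.0227 -0.2847 -0.5905  0.2532  0.0372  0.0049 -0.3058 -0.1253  0.3826
  0.1462  0.4166 -0.0008]
[ 0.4524  0.3393 -2.1989] [-0.2422 -0.3033 -0.4718  0.0966  0.0661  0.0969 -0.2093 -0.8119  0.6121
  0.5349  0.3163  0.2168]
```

```bash
python3 - <<'E'
from h import *
from scipy.spatial.transform import Rotation as Ro
np.set_printoptions(precision=3,suppress=True)
print(Ro.from_quat(r.read_state()["eef_rot"]).as_matrix())
b=cv2.imread("pics/scene0.png")
def ov(n,x0,y0,w,h,f,sets,out,src):
    c=cv2.resize(src[y0:y0+h,x0:x0+w],None,fx=f,fy=f,interpolation=cv2.INTER_CUBIC)
    for X in sets:
        for p in proj(n,X):
            q=((p-[x0,y0]+.5)*f-.5).astype(int); cv2.circle(c,tuple(map(int,q)),2,(255,0,255),-1)
    cv2.imwrite(out,c)
B=[(-.054,.066,.036),(.054,.066,.036),(.054,-.066,.036),(-.054,-.066,.036),(0,.05,.068),(0,-.05,.068)]
ov("scene",360,225,75,62,10,[rt(.5217,.0835,-1.507,B)],"pics/c4.png",b)
t=cv2.imread("pics/top0.png")
ov("top",370,150,100,90,7,[rt(.5217,.0835,-1.507,B)],"pics/c5.png",t)
E
```

```text
[[-0.     0.229  0.973]
 [-0.001  0.973 -0.229]
 [-1.    -0.001  0.   ]]
```

View pics/c4.png

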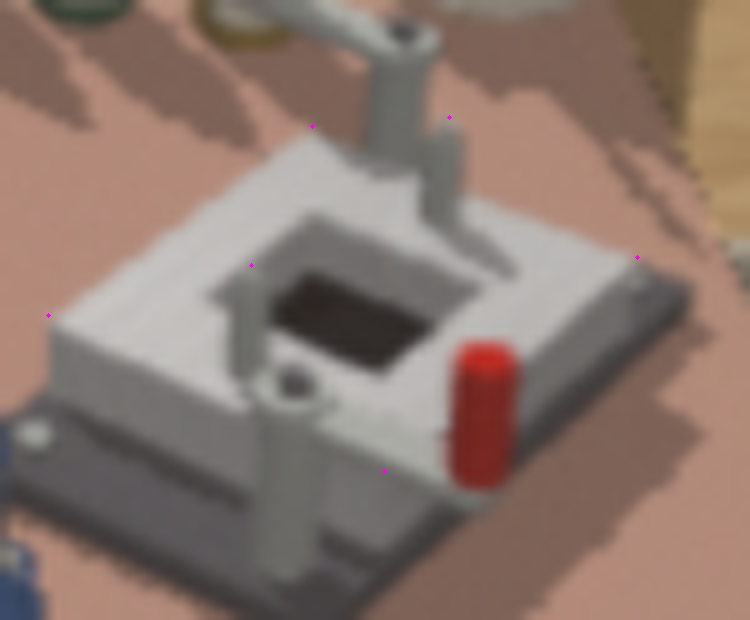

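View pics/c5.png

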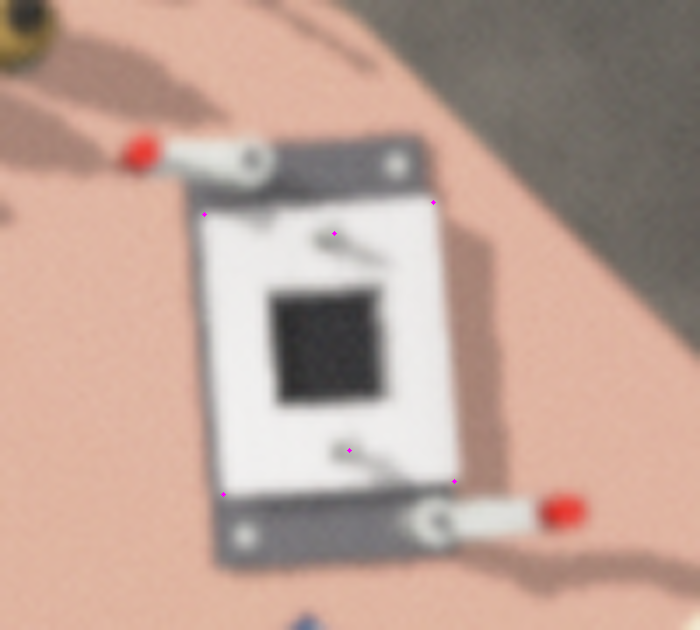

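```bash
cat >> h.py <<'E'
from scipy.spatial.transform import Rotation as Ro
def go(target,heading=None):
    s=r.read_state();R=Ro.from_quat(s["eef_rot"]).as_matrix()
    sl=R.T@(np.array(target)-s["ee_pos"])*100
    hd=np.degrees(np.arctan2(R[1,1],R[0,1]))
    print("t",round(s["time"],2),"pos",s["ee_pos"].round(4),"hd",round(hd,2),"tilt",np.degrees(np.arccos(-R[2,0])).round(2),"F",s["ft_force"].round(1),"w",round(s["width"],4))
    print("slide cm",sl.round(2),"roll",None if heading is None else round(-(heading-hd),2))
E
python3 - <<'E'
from h import *
go((.4545,.3406,.15),54.3)
t=uncrop([(20,72)],6,370,140)
print(ray("top",t[0],.101)) # ochre cap
for p in [(341,168),(357,161),(373,153)]: print(p,ray("top",p,.101))
E
python3 -m jog '[{"slide":[0,-2,3.5],"roll":5},{"slide":[1,-4,7.5],"roll":10},{"slide":[2,-6,11.2],"roll":14},{"slide":[3,-8,14.8],"roll":18},{"slide":[4,-10,18.5],"roll":22.4}]' 0
```

```text
t 0.1 pos [0.1429 0.6081 0.2218] hd 76.78 tilt 0.07 F [ 0.2 -0.7 -0. ] w 0.0872
slide cm [  7.21 -18.9   36.45] roll 22.48
[0.66651095 0.23283693 0.101     ]
(341, 168) [0.61275541 0.33380572 0.101     ]
(357, 161) [0.6357147  0.28323381 0.101     ]
(373, 153) [0.66194429 0.23256436 0.101     ]
time: 0.52
ee_pos: [0.2953, 0.4718, 0.1832]
eef_rot: [0.217, 0.673, -0.218, 0.673]
ft_force: [0.3, 0.5, 0.7]
width: 0.087
```

```bash
python3 - <<'E'
from h import *
go((.4545,.3406,.12),54.3)
E
```

```text
t 0.52 pos [0.2953 0.4718 0.1832] hd 54.19 tilt 0.09 F [0.3 0.5 0.7] w 0.087
slide cm [ 6.33 -1.32 20.58] roll -0.11
```

```bash
python3 -m jog '[{"slide":[1,-0.3,4.1]},{"slide":[2.3,-0.5,8.2]},{"slide":[3.6,-0.8,12.3]},{"slide":[5,-1.1,16.4]},{"slide":[6.3,-1.3,20.5]}]'
python3 -m jog '[{"slide":[0,0,0]},{"slide":[0,0,0]}]'
python3 - <<'E'
from h import *
go((.4545,.3406,.030),54.3)
for n in("scene","top"):
    im=r.camera(n)[:,:,::-1]; cv2.imwrite(f"pics/{n}1.png",im)
    u=(280,180,130,90) if n=="scene" else (280,160,120,110)
    cv2.imwrite(f"pics/{n}1c.png",cv2.resize(im[u[1]:u[1]+u[3],u[0]:u[0]+u[2]],None,fx=5,fy=5,interpolation=cv2.INTER_CUBIC))
E
```

```text
t 0.52 pos [0.2953 0.4718 0.1832] hd 54.19 tilt 0.09 F [0.3 0.5 0.7] w 0.087
slide cm [15.33 -1.31 20.58] roll -0.11invalid input at $[0]: expected keys slide, roll
invalid input at $[0]: expected keys slide, roll
```

View pics/scene1c.png

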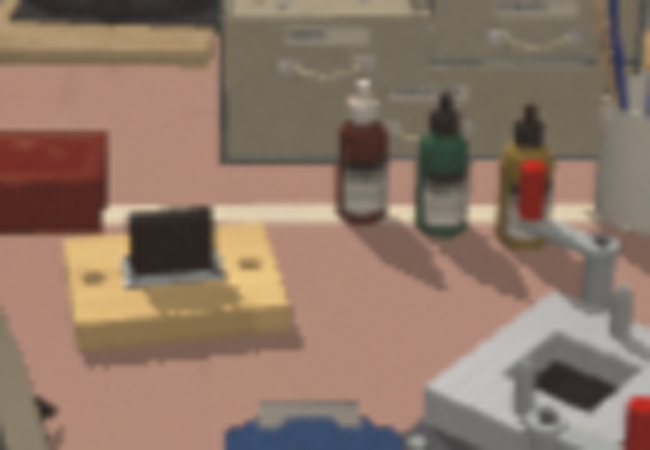

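View pics/top1c.png

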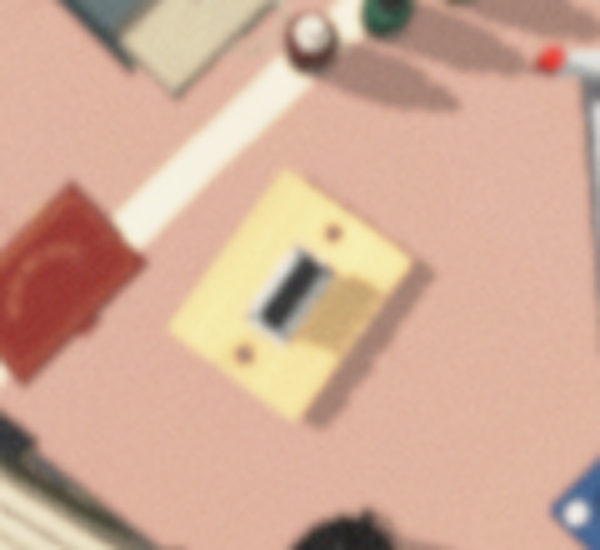

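Those pictures show the plate unmoved and no arm over it. The call was refused because every row needs "roll".

```bash
python3 -m jog '[{"slide":[1,-0.3,4.1],"roll":0},{"slide":[2.3,-0.5,8.2],"roll":0},{"slide":[3.6,-0.8,12.3],"roll":0},{"slide":[5,-1.1,16.4],"roll":0},{"slide":[6.3,-1.3,20.5],"roll":0}]'
python3 -m jog '[{"slide":[0,0,0],"roll":0},{"slide":[0,0,0],"roll":0}]'
python3 - <<'E'
from h import *
go((.4545,.3406,.030),54.3)
for n in("scene","top"):
    im=r.camera(n)[:,:,::-1]; cv2.imwrite(f"pics/{n}2.png",im)
    u=(280,180,130,90) if n=="scene" else (280,160,120,110)
    cv2.imwrite(f"pics/{n}2c.png",cv2.resize(im[u[1]:u[1]+u[3],u[0]:u[0]+u[2]],None,fx=5,fy=5,interpolation=cv2.INTER_CUBIC))
E
```

```text
time: 1.03
ee_pos: [0.4474, 0.343, 0.1241]
eef_rot: [0.219, 0.671, -0.222, 0.673]
ft_force: [0.6, 0.2, 0.6]
width: 0.0867
time: 1.2
ee_pos: [0.4487, 0.3402, 0.1229]
eef_rot: [0.219, 0.671, -0.225, 0.672]
ft_force: [-0.6, 0.3, 0.4]
width: 0.0872
t 1.2 pos [0.4487 0.3402 0.1229] hd 53.39 tilt 0.46 F [-0.6  0.3  0.4] w 0.0872
slide cm [9.29 0.43 0.4 ] roll -0.91
```

View pics/scene2c.png

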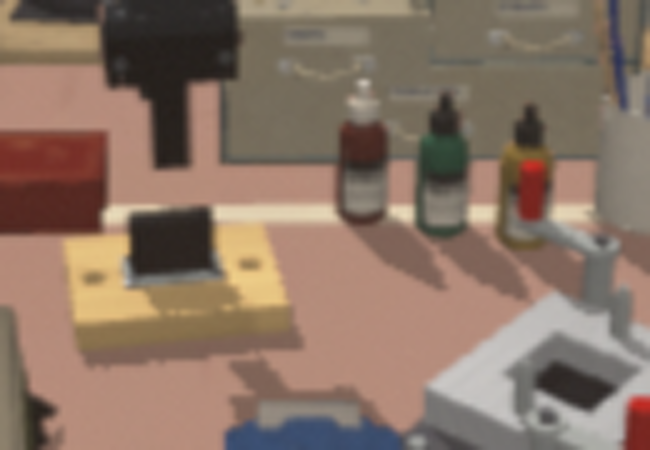

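View pics/top2c.png

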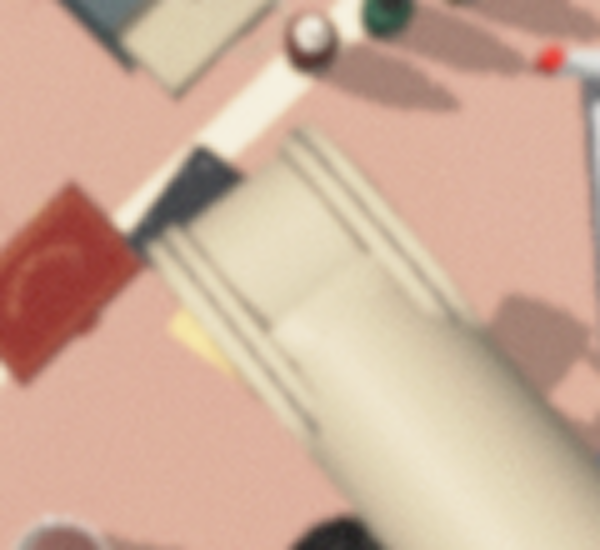

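```bash
python3 - <<'E'
from h import *
s=r.read_state();R=Ro.from_quat(s["eef_rot"]).as_matrix();p=s["ee_pos"]
go((.4545,.3406,.030),54.3)
X=np.array([p,p-R[:,1]*.0435,p+R[:,1]*.0435,p-R[:,1]*.0585])
print(((proj("scene",X)-[280,180]+.5)*5-.5).round(1))
bar=rt(.4545,.3406,-2.194,[(0,-.027,.062),(0,.027,.062),(0,0,.044)])
print(((proj("scene",bar)-[280,180]+.5)*5-.5).round(1))
E
```

```text
t 1.3 pos [0.4467 0.3437 0.124 ] hd 53.71 tilt 0.32 F [ 0.1  1.1 -0.3] w 0.0872
slide cm [9.4  0.26 0.78] roll -0.59
[[157.4 126.4]
 [164.8 158.6]
 [150.5  96.4]
 [167.5 170.2]]
[[130.3 216.3]
 [216.  209. ]
 [174.1 237.6]]
```

```bash
python3 - <<'E'
from h import *
for i in range(4):
    r.camera("top"); go((.4545,.3406,.030),54.3)
print(r.read_state()["joint_vel"].round(3))
E
```

```text
t 1.35 pos [0.4464 0.3443 0.1242] hd 53.78 tilt 0.3 F [-0.1  0.6 -0.6] w 0.0868
slide cm [9.42 0.22 0.84] roll -0.52
t 1.4 pos [0.4463 0.3445 0.1244] hd 53.81 tilt 0.29 F [-0.6  0.   0.1] w 0.0872
slide cm [9.44 0.2  0.86] roll -0.49
t 1.45 pos [0.4464 0.3445 0.1244] hd 53.82 tilt 0.29 F [-0.1 -0.3  0.2] w 0.087
slide cm [9.44 0.2  0.85] roll -0.48
t 1.5 pos [0.4465 0.3443 0.1244] hd 53.8 tilt 0.29 F [ 0.4 -0.3  0.2] w 0.0871
slide cm [9.45 0.21 0.83] roll -0.5
[ 0.002 -0.001  0.005  0.001  0.002 -0.002  0.002]
```

```bash
python3 -m jog '[{"slide":[2.4,0.1,0.3],"roll":-0.3},{"slide":[4.8,0.2,0.6],"roll":-0.5},{"slide":[7.2,0.2,0.8],"roll":-0.5},{"slide":[9.2,0.2,0.8],"roll":-0.5},{"slide":[9.4,0.2,0.8],"roll":-0.5}]'
python3 - <<'E'
from h import *
for i in range(4): r.camera("top")
go((.4545,.3406,.030),54.3)
E
```

```text
time: 1.92
ee_pos: [0.4519, 0.3399, 0.0271]
eef_rot: [0.213, 0.673, -0.219, 0.673]
ft_force: [-1.3, -0.1, -0.7]
width: 0.087
t 2.12 pos [0.4547 0.3417 0.032 ] hd 54.34 tilt 0.24 F [ 0.9 -0.3 -0.2] w 0.0872
slide cm [ 0.2  -0.1   0.05] roll 0.04
```

```bash
python3 -m jog '[{"slide":[0.2,0,0],"roll":0},{"slide":[0.2,0,0],"roll":0},{"slide":[0.2,0,0],"roll":0},{"slide":[0.2,0,0],"roll":0},{"slide":[0.2,0,0],"roll":0}]' 1 40
python3 -m jog '[{"slide":[0,0,0],"roll":0},{"slide":[0,0,0],"roll":0},{"slide":[0,0,0],"roll":0},{"slide":[0,0,0],"roll":0},{"slide":[0,0,0],"roll":0}]'
python3 - <<'E'
from h import *
for n in("scene","top"):
    im=r.camera(n)[:,:,::-1]; cv2.imwrite(f"pics/{n}3.png",im)
go((.4545,.3406,.16),54.3)
im=cv2.imread("pics/scene3.png");cv2.imwrite("pics/s3c.png",cv2.resize(im[180:280,260:400],None,fx=5,fy=5,interpolation=cv2.INTER_CUBIC))
E
```

```text
time: 2.53
ee_pos: [0.4548, 0.3418, 0.0303]
eef_rot: [0.216, 0.672, -0.217, 0.674]
ft_force: [1.0, 0.0, -0.7]
width: 0.0613
time: 2.95
ee_pos: [0.4548, 0.3418, 0.0302]
eef_rot: [0.216, 0.672, -0.217, 0.674]
ft_force: [1.2, 0.4, 0.8]
width: 0.0283
t 3.05 pos [0.4548 0.3418 0.0302] hd 54.33 tilt 0.24 F [ 0.3 -0.   0.9] w 0.0202
slide cm [-12.97  -0.13   0.1 ] roll 0.03
```

View pics/s3c.png

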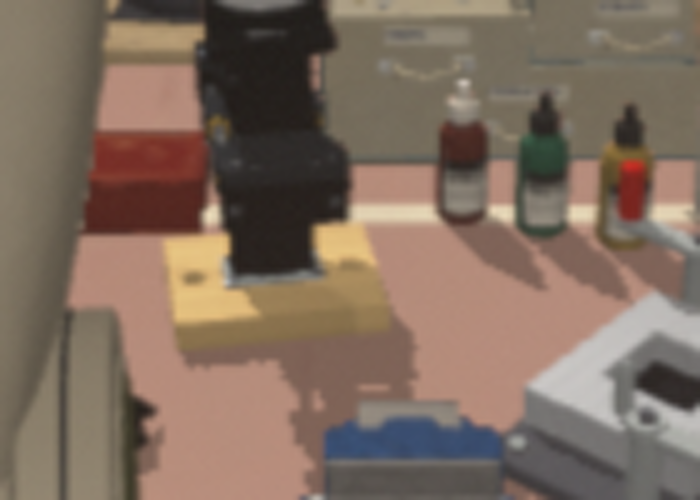

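Scene crop: the fingers are round the bar, whose foot spans (225–325,275), with the plate still in place. The fingers had not stopped yet, so I let them finish closing.

```bash
python3 -m jog '[{"slide":[0,0,0],"roll":0},{"slide":[0,0,0],"roll":0},{"slide":[0,0,0],"roll":0},{"slide":[0,0,0],"roll":0}]' 1 60
python3 -m jog '[{"slide":[-1,0,0],"roll":0},{"slide":[-3,0,0],"roll":0},{"slide":[-5,0,0],"roll":0},{"slide":[-7,0,0],"roll":0},{"slide":[-8,0,0],"roll":0}]'
python3 - <<'E'
from h import *
for i in range(5): r.camera("top")
go((.4545,.3406,.16),54.3)
E
```

```text
time: 3.38
ee_pos: [0.4548, 0.3418, 0.0302]
eef_rot: [0.216, 0.672, -0.217, 0.674]
ft_force: [0.1, -0.3, -0.5]
width: 0.0175
time: 3.8
ee_pos: [0.4553, 0.3426, 0.113]
eef_rot: [0.217, 0.671, -0.217, 0.675]
ft_force: [0.8, 1.1, -2.6]
width: 0.0178
t 4.05 pos [0.4539 0.3416 0.109 ] hd 54.34 tilt 0.27 F [ 0.9  0.5 -3.6] w 0.0178
slide cm [-5.1  -0.06  0.12] roll 0.04
```

```bash
python3 - <<'E'
from h import *
go((.5197,.082,.17),93.7)
E
python3 -m jog '[{"slide":[-2,0,0],"roll":0},{"slide":[-4,0,0.3],"roll":-1},{"slide":[-6,-1.5,1.5],"roll":-5},{"slide":[-6,-3.5,3.2],"roll":-10},{"slide":[-6,-6,5.2],"roll":-16}]'
python3 - <<'E'
from h import *
for i in range(2): r.camera("top")
go((.5197,.082,.17),93.7)
E
```

```text
t 4.05 pos [0.4539 0.3416 0.109 ] hd 54.34 tilt 0.27 F [ 0.9  0.5 -3.6] w 0.0178
slide cm [ -5.98 -17.27  20.5 ] roll -39.36
time: 4.47
ee_pos: [0.4608, 0.2634, 0.169]
eef_rot: [0.117, 0.696, -0.12, 0.698]
ft_force: [0.5, -0.5, -2.9]
width: 0.0176
t 4.57 pos [0.462  0.2568 0.1683] hd 70.26 tilt 0.45 F [ 0.   0.3 -2.6] w 0.0175
slide cm [ -0.03 -14.51  11.34] roll -23.44
```

```bash
python3 -m jog '[{"slide":[0,-2.5,2],"roll":-4},{"slide":[0,-5.5,4.3],"roll":-9},{"slide":[0,-8.5,6.6],"roll":-14},{"slide":[0,-11.5,9],"roll":-19},{"slide":[0,-14,11],"roll":-23.4}]'
python3 - <<'E'
from h import *
for i in range(6): r.camera("top")
go((.5197,.082,.17),93.7)
E
```

```text
time: 4.98
ee_pos: [0.518, 0.0849, 0.1684]
eef_rot: [-0.027, 0.707, 0.02, 0.706]
ft_force: [0.3, 1.1, -2.4]
width: 0.0176
t 5.28 pos [0.5175 0.0892 0.1687] hd 93.68 tilt 0.46 F [ 0.   0.3 -3.3] w 0.0172
slide cm [-0.12 -0.73  0.17] roll -0.02
```

```bash
python3 -m jog '[{"slide":[0.8,-0.3,0.1],"roll":0},{"slide":[1.6,-0.6,0.2],"roll":0},{"slide":[2.4,-0.7,0.2],"roll":0},{"slide":[3,-0.7,0.2],"roll":0},{"slide":[3,-0.7,0.2],"roll":0}]'
python3 - <<'E'
from h import *
for i in range(5): r.camera("top")
go((.5197,.082,.12),93.7)
for n,u in(("scene",(350,180,90,110)),("top",(350,130,110,110))):
    im=r.camera(n)[:,:,::-1]; cv2.imwrite(f"pics/{n}4.png",im)
    cv2.imwrite(f"pics/{n}4c.png",cv2.resize(im[u[1]:u[1]+u[3],u[0]:u[0]+u[2]],None,fx=5,fy=5,interpolation=cv2.INTER_CUBIC))
E
```

```text
time: 5.7
ee_pos: [0.5188, 0.0819, 0.1368]
eef_rot: [-0.026, 0.708, 0.02, 0.705]
ft_force: [0.6, 1.1, -3.0]
width: 0.0179
t 5.95 pos [0.5202 0.0822 0.1392] hd 93.69 tilt 0.44 F [ 0.3  0.4 -2.5] w 0.0175
slide cm [ 1.92 -0.01 -0.05] roll -0.01
```

View pics/scene4c.png

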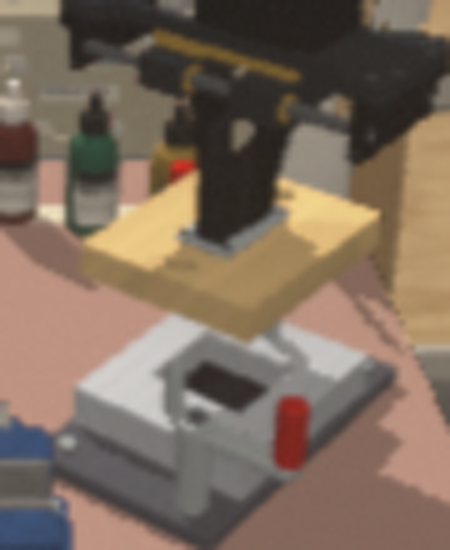

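View pics/top4c.png

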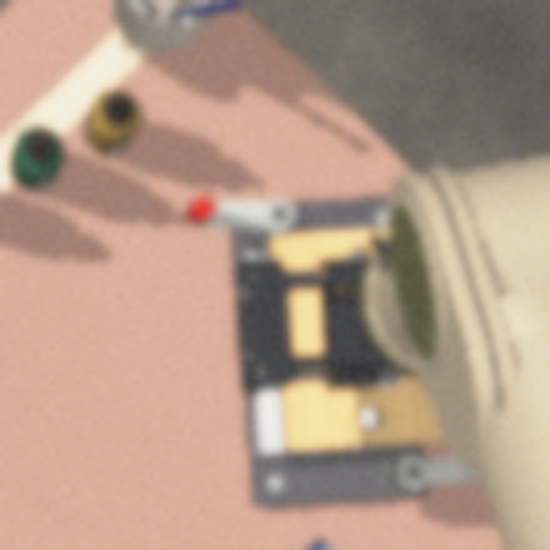

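```bash
python3 - <<'E'
import cv2
im=cv2.imread("pics/scene4.png");cv2.imwrite("pics/c6.png",cv2.resize(im[210:255,360:432],None,fx=11,fy=11,interpolation=cv2.INTER_CUBIC))
im=cv2.imread("pics/top4.png");cv2.imwrite("pics/c7.png",cv2.resize(im[168:232,395:450],None,fx=9,fy=9,interpolation=cv2.INTER_CUBIC))
E
```

```text
(no output)
```

View pics/c6.png

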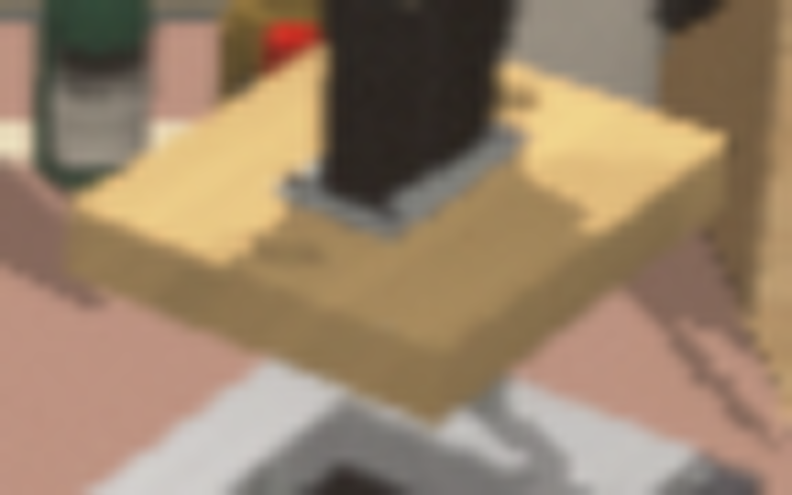

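View pics/c7.png

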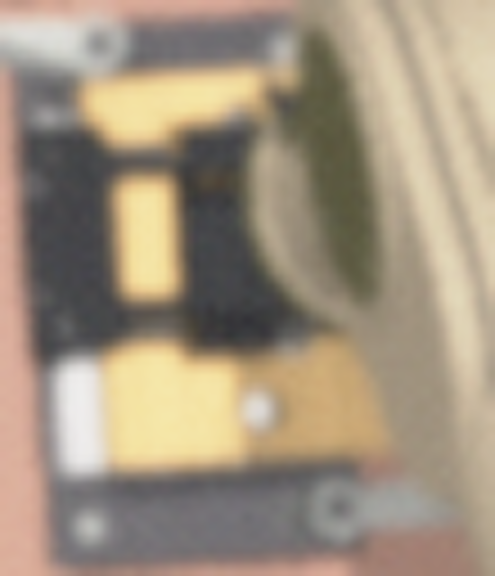

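```bash
python3 - <<'E'
from h import *
np.set_printoptions(precision=4,suppress=True)
z=.109
# y axis same dir as base y (+world x); x=-world y. image-left in top = -x
M=np.array([(-.052,.066,.02),(-.052,-.066,.02),(0,-.05,.02)])+[0,0,z]
tp=uncrop([(80,78),(106,472),(258,410)],9,395,168)
q,e=fit([("top",M,tp)],(.52,.08,-1.5));print("plate top",q,e.ravel())
q2=q
Ms=np.array([(-.052,-.066,.02),(.052,.066,.02),(.052,-.066,.02),(.052,-.066,0),(-.052,-.066,0),(0,.05,.02),(0,-.05,.02)])+[0,0,z]
sp=uncrop([(72,208),(728,138),(432,352),(432,422),(72,275),(515,98),(290,250)],11,360,210)
q,e=fit([("scene",Ms,sp)],(.52,.08,-1.5));print("plate scene",q,e.ravel())
B=[(-.054,-.066,.036),(-.054,.066,.036),(.054,.066,.036),(0,.05,.068),(0,-.05,.068)]
sb=uncrop([(50,326),(312,135),(640,264),(448,124),(249,270)],10,360,225)
q,e=fit([("scene",B,sb)],(.52,.08,-1.5));print("base scene",q,e.ravel())
B=[(-.054,.066,.036),(.054,.066,.036),(.054,-.066,.036),(-.054,-.066,.036),(0,.05,.066),(0,-.05,.066)]
tb=uncrop([(172,243),(375,230),(393,475),(188,485)],6,370,140)
tb=np.vstack([tb,uncrop([(328,236),(345,452)],7,370,150)])
q,e=fit([("top",B,tb)],(.6,-.2,-1.57));print("base top",q,e.ravel())
E
```

```text
plate top [ 0.5205  0.0847 -1.5056] [ 0.0011  0.4871  0.1475 -0.6487 -0.1479  0.1163]
plate scene [ 0.5182  0.0815 -1.5152] [-0.3433 -0.6358  0.4498  0.0589  0.7558  0.1956  0.161   0.6456 -0.5912
 -0.2448 -0.1268 -0.2148 -0.2786 -0.1399]
base scene [ 0.5187  0.0812 -1.5042] [-0.2013 -0.2809 -0.0526 -0.2063 -0.1716  0.0643  0.1544  0.0446  0.2619
  0.354 ]
base top [ 0.5214  0.0844 -1.5063] [ 0.2351  0.2203 -0.8813  0.626  -0.8103 -0.2548  0.3361 -0.176   0.4746
 -0.1705  0.3164 -0.1355]
```

Plate and base agree within about 1 mm in both cameras, so I lower gently.

```bash
python3 -m jog '[{"slide":[0.7,0,0],"roll":0},{"slide":[1.5,0,0.1],"roll":0},{"slide":[2.3,0,0.1],"roll":0},{"slide":[3.1,0,0.1],"roll":0},{"slide":[3.2,0,0.1],"roll":0}]'
python3 - <<'E'
from h import *
for i in range(4): r.camera("top")
go((.5207,.082,.0662),93.7)
for n,u in(("scene",(350,180,90,110)),("top",(350,130,110,110))):
    im=r.camera(n)[:,:,::-1]; cv2.imwrite(f"pics/{n}5.png",im)
    cv2.imwrite(f"pics/{n}5c.png",cv2.resize(im[u[1]:u[1]+u[3],u[0]:u[0]+u[2]],None,fx=5,fy=5,interpolation=cv2.INTER_CUBIC))
E
```

```text
time: 6.47
ee_pos: [0.5199, 0.0817, 0.105]
eef_rot: [-0.026, 0.708, 0.02, 0.705]
ft_force: [-0.8, -0.3, -4.0]
width: 0.0179
t 6.67 pos [0.5213 0.082  0.1073] hd 93.69 tilt 0.44 F [ 0.4 -0.9 -3.5] w 0.0177
slide cm [ 4.11  0.04 -0.05] roll -0.01
```

View pics/scene5c.png

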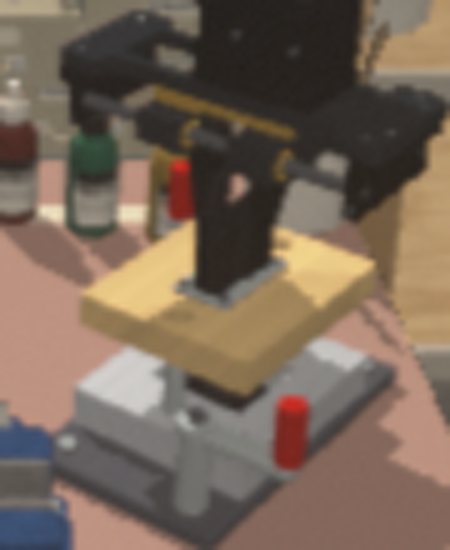

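View pics/top5c.png

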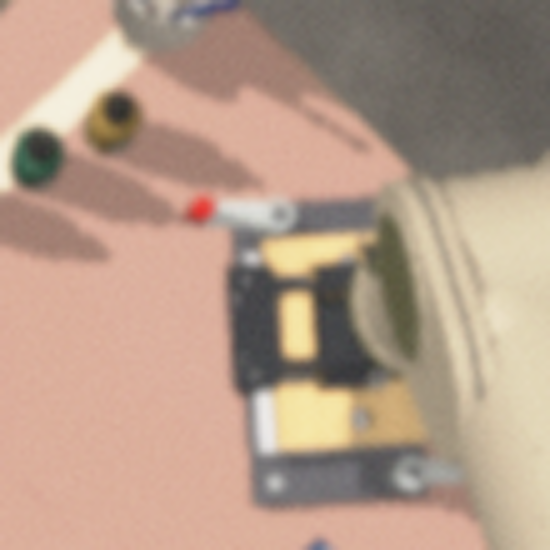

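The top view shows the pin tip inside the lower hole at (362,415), and the scene view shows the plate square above the block. Continuing down.

```bash
python3 -m jog '[{"slide":[0.4,0,0],"roll":0},{"slide":[0.8,0,0],"roll":0},{"slide":[1.2,0,0],"roll":0},{"slide":[1.6,0,0],"roll":0},{"slide":[1.8,0,0],"roll":0}]'
python3 - <<'E'
from h import *
for i in range(3): r.camera("top")
go((.5207,.082,.0662),93.7)
E
```

```text
time: 7.18
ee_pos: [0.5213, 0.0821, 0.0889]
eef_rot: [-0.025, 0.707, 0.02, 0.706]
ft_force: [0.4, 1.4, -1.1]
width: 0.0174
t 7.33 pos [0.5213 0.0822 0.0893] hd 93.7 tilt 0.42 F [-0.4  1.3 -2.8] w 0.0177
slide cm [ 2.31  0.   -0.06] roll 0.0
```

```bash
python3 -m jog '[{"slide":[0.4,0,0],"roll":0},{"slide":[0.8,0,0],"roll":0},{"slide":[1.2,0,0],"roll":0},{"slide":[1.5,0,0],"roll":0},{"slide":[1.7,0,0],"roll":0}]'
python3 - <<'E'
from h import *
for i in range(3): r.camera("top")
go((.5207,.082,.0662),93.7)
E
```

```text
time: 7.75
ee_pos: [0.5213, 0.0822, 0.0719]
eef_rot: [-0.025, 0.707, 0.02, 0.706]
ft_force: [-0.1, 0.9, -1.6]
width: 0.0175
t 7.9 pos [0.5213 0.0822 0.0721] hd 93.71 tilt 0.41 F [ 2.   2.6 -4.5] w 0.0179
slide cm [ 0.59 -0.01 -0.06] roll 0.01
```

```bash
python3 -m jog '[{"slide":[0.2,0,0],"roll":0},{"slide":[0.4,0,0],"roll":0},{"slide":[0.5,0,0],"roll":0},{"slide":[0.6,0,0],"roll":0},{"slide":[0.6,0,0],"roll":0}]'
python3 - <<'E'
from h import *
for i in range(3): r.camera("top")
go((.5207,.082,.0662),93.7)
E
```

```text
time: 8.32
ee_pos: [0.5214, 0.0821, 0.0664]
eef_rot: [-0.025, 0.707, 0.02, 0.706]
ft_force: [-1.6, 1.8, 2.1]
width: 0.0173
t 8.47 pos [0.5213 0.0821 0.0664] hd 93.7 tilt 0.41 F [-2.   1.1  2.8] w 0.0174
slide cm [ 0.02 -0.   -0.06] roll 0.0
```

```bash
python3 -m jog '[{"slide":[0.1,0,0],"roll":0},{"slide":[0.1,0,0],"roll":0},{"slide":[0.1,0,0],"roll":0}]' 
python3 -m jog '[{"slide":[0,0,0],"roll":0},{"slide":[0,0,0],"roll":0},{"slide":[0,0,0],"roll":0},{"slide":[0,0,0],"roll":0},{"slide":[0,0,0],"roll":0}]' 0 20
python3 -m jog '[{"slide":[0,0,0],"roll":0},{"slide":[0,0,0],"roll":0},{"slide":[0,0,0],"roll":0},{"slide":[0,0,0],"roll":0},{"slide":[0,0,0],"roll":0}]'
python3 -m jog '[{"slide":[-2,0,0],"roll":0},{"slide":[-5,0,0],"roll":0},{"slide":[-8,0,0],"roll":0},{"slide":[-11,0,0],"roll":0},{"slide":[-13,0,0],"roll":0}]'
python3 - <<'E'
from h import *
for i in range(3): r.camera("top")
go((.5207,.082,.0662),93.7)
for n,u in(("scene",(350,180,90,110)),("top",(350,130,110,110))):
    im=r.camera(n)[:,:,::-1]; cv2.imwrite(f"pics/{n}6.png",im)
    cv2.imwrite(f"pics/{n}6c.png",cv2.resize(im[u[1]:u[1]+u[3],u[0]:u[0]+u[2]],None,fx=5,fy=5,interpolation=cv2.INTER_CUBIC))
E
```

```text
time: 8.72
ee_pos: [0.5213, 0.082, 0.0662]
eef_rot: [-0.025, 0.707, 0.02, 0.706]
ft_force: [-6.9, -0.8, 11.3]
width: 0.0176
time: 9.13
ee_pos: [0.5213, 0.0819, 0.066]
eef_rot: [-0.025, 0.707, 0.02, 0.706]
ft_force: [-0.0, -0.6, 0.5]
width: 0.043
time: 9.55
ee_pos: [0.5212, 0.0819, 0.066]
eef_rot: [-0.025, 0.707, 0.02, 0.706]
ft_force: [0.5, -0.1, -0.3]
width: 0.0762
time: 9.97
ee_pos: [0.522, 0.0828, 0.199]
eef_rot: [-0.025, 0.706, 0.02, 0.707]
ft_force: [1.4, 0.7, 0.1]
width: 0.0869
t 10.12 pos [0.5223 0.083  0.1975] hd 93.68 tilt 0.35 F [-0.6 -0.2 -0.5] w 0.0867
slide cm [ 1.313e+01 -1.000e-02 -1.900e-01] roll -0.02
```

View pics/scene6c.png

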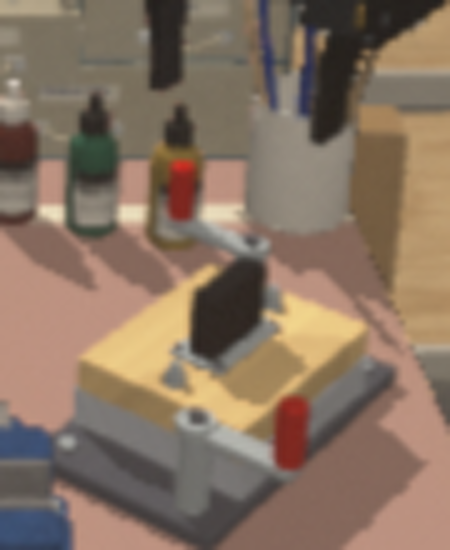

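View pics/top6c.png

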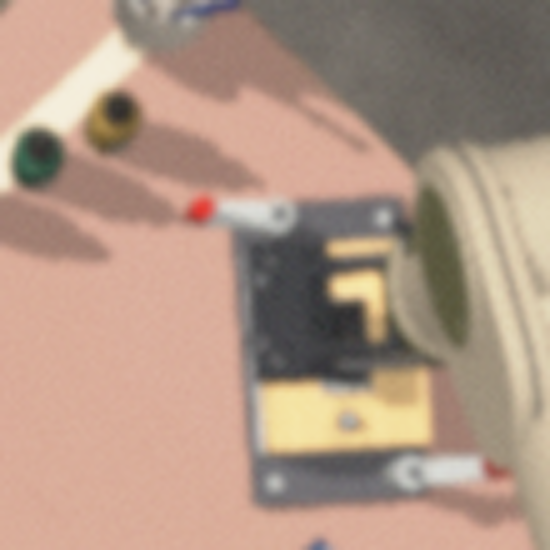

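The plate lies flush: the scene view shows it on the block with a pin cone at (175,375), and the top view shows a pin in the hole at (349,420). Next I measure the latch angles and plan a push with shut fingers turned 45°.

```bash
cat >> h.py <<'E'
BC=(.521,.082,np.radians(3.7)-np.pi/2)
def b2w(x,y,z): return rt(*BC,[(x,y,z)])[0]
def w2b(w):
    c,s=np.cos(BC[2]),np.sin(BC[2]);dx,dy=w[0]-BC[0],w[1]-BC[1]
    return np.array([c*dx+s*dy,-s*dx+c*dy])
E
python3 - <<'E'
from h import *
off=np.array([-.0005,-.0024,0]) # top camera bias vs tcp frame
for nm,p in (("A",(143,152)),("B",(565,512))):
    k=w2b(ray("top",uncrop(p,7,370,150),.099)+off); print(nm,k.round(4))
    post=np.array([-.036,.086])*(1 if nm=="A" else -1); d=k-post; d=d if nm=="A" else -d
    print(np.hypot(*d).round(4),"theta",np.arctan2(-d[0],-d[1]).round(3))
for p in [(341,168),(357,161),(373,153)]: print("bottle",w2b(ray("top",p,.101)+off).round(3))
print(r.read_state()["joint_positions"].round(2))
go(b2w(-.106,.104,.16),138.7)
E
```

```text
A [-0.0886  0.0885]
0.0526 theta 1.618
B [ 0.0883 -0.0838]
0.0523 theta 1.528
bottle [-0.243  0.107]
bottle [-0.191  0.127]
bottle [-0.139  0.15 ]
[-0.57  0.13  0.35  1.77 -0.04  1.25  1.43]
t 10.22 pos [0.5209 0.0827 0.1952] hd 93.69 tilt 0.43 F [-0.   0.6 -0.6] w 0.0866
slide cm [ 3.42 10.56 10.41] roll -45.01
```

```bash
python3 -m jog '[{"slide":[0,1,1],"roll":-6},{"slide":[0,2.5,2.5],"roll":-12},{"slide":[0,4,4],"roll":-18},{"slide":[0,5.5,5.5],"roll":-24},{"slide":[0,6.5,6.5],"roll":-30}]' 1 40
python3 - <<'E'
from h import *
for i in range(2): r.camera("top")
go(b2w(-.108,.108,.14),138.7)
E
```

```text
time: 10.63
ee_pos: [0.5817, 0.1534, 0.1926]
eef_rot: [-0.209, 0.678, 0.205, 0.674]
ft_force: [0.5, 0.3, -0.5]
width: 0.0615
t 10.73 pos [0.5815 0.1537 0.1923] hd 124.01 tilt 0.52 F [-0.8  0.3 -0.6] w 0.0538
slide cm [5.18 1.33 5.79] roll -14.69
```

```bash
python3 -m jog '[{"slide":[1,0.4,1.8],"roll":-5},{"slide":[2,0.8,3.5],"roll":-10},{"slide":[3.5,1.2,5.2],"roll":-14.5},{"slide":[5,1.3,5.8],"roll":-14.7},{"slide":[5.2,1.3,5.8],"roll":-14.7}]'
python3 - <<'E'
from h import *
for i in range(5): r.camera("top")
go(b2w(-.108,.108,.078),138.7)
for n,u in(("scene",(350,180,90,110)),("top",(350,130,110,110))):
    im=r.camera(n)[:,:,::-1]; cv2.imwrite(f"pics/{n}7.png",im)
    cv2.imwrite(f"pics/{n}7c.png",cv2.resize(im[u[1]:u[1]+u[3],u[0]:u[0]+u[2]],None,fx=5,fy=5,interpolation=cv2.INTER_CUBIC))
E
```

```text
time: 11.15
ee_pos: [0.6203, 0.1963, 0.1354]
eef_rot: [-0.293, 0.649, 0.289, 0.64]
ft_force: [-0.7, -0.3, -1.5]
width: 0.0202
t 11.4 pos [0.6222 0.1956 0.141 ] hd 138.56 tilt 0.49 F [-0.4  0.2  0.4] w 0.003
slide cm [6.3  0.13 0.11] roll -0.14
```

View pics/scene7c.png

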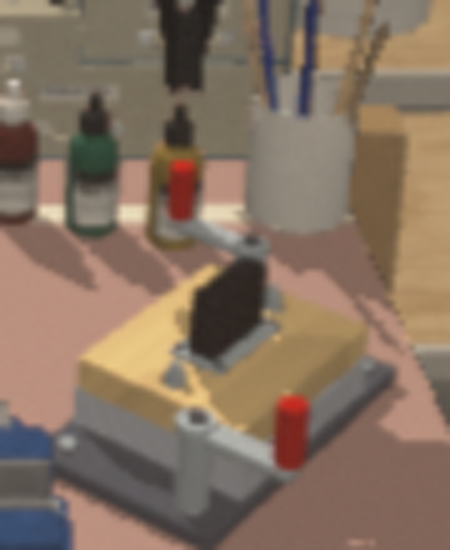

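View pics/top7c.png

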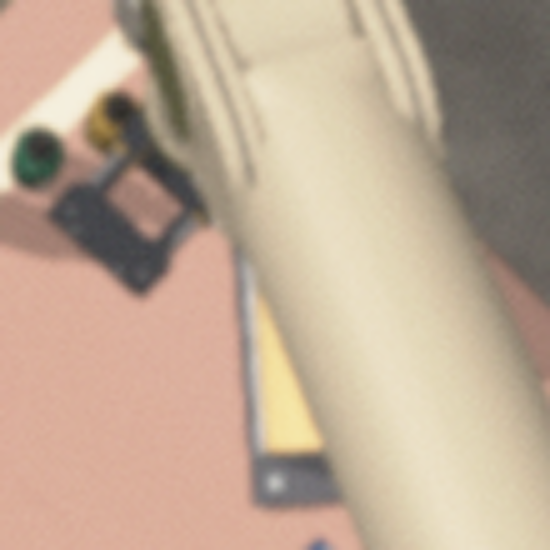

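```bash
python3 - <<'E'
from h import *
print(ray("scene",(410,222),0),ray("scene",(399,222),0),ray("scene",(421,222),0), ray("top",(385,127),.1))
go(b2w(-.108,.108,.078),138.7)
E
```

```text
[0.75994558 0.18870004 0.        ] [0.73369968 0.21552242 0.        ] [0.78611968 0.16195104 0.        ] [0.74684776 0.1943005  0.1       ]
t 11.5 pos [0.6223 0.196  0.1411] hd 138.62 tilt 0.46 F [-0.5  0.6 -0.6] w 0.0011
slide cm [6.31 0.1  0.07] roll -0.08
```

```bash
python3 - <<'E'
import cv2
im=cv2.imread("pics/top7.png");cv2.imwrite("pics/c8.png",cv2.resize(im[95:205,340:450],None,fx=6,fy=6,interpolation=cv2.INTER_CUBIC))
im=cv2.imread("pics/scene7.png");cv2.imwrite("pics/c9.png",cv2.resize(im[90:250,330:460],None,fx=4,fy=4,interpolation=cv2.INTER_CUBIC))
E
```

```text
(no output)
```

View pics/c8.png

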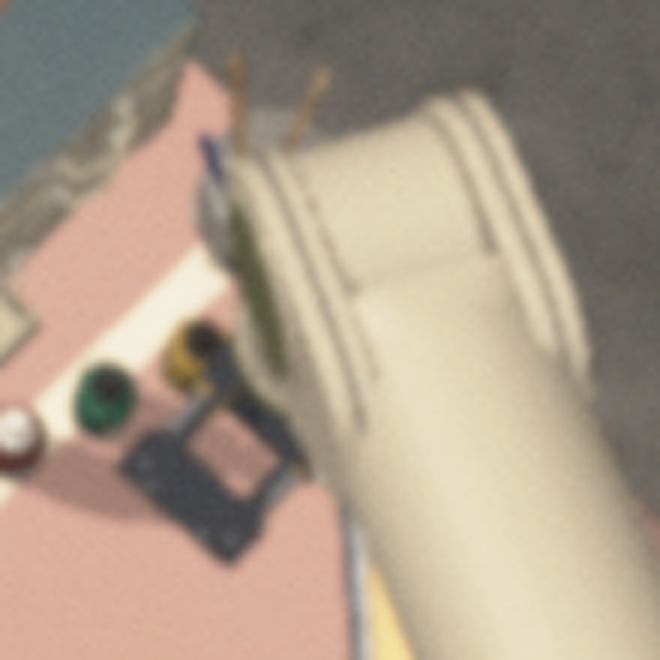

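View pics/c9.png

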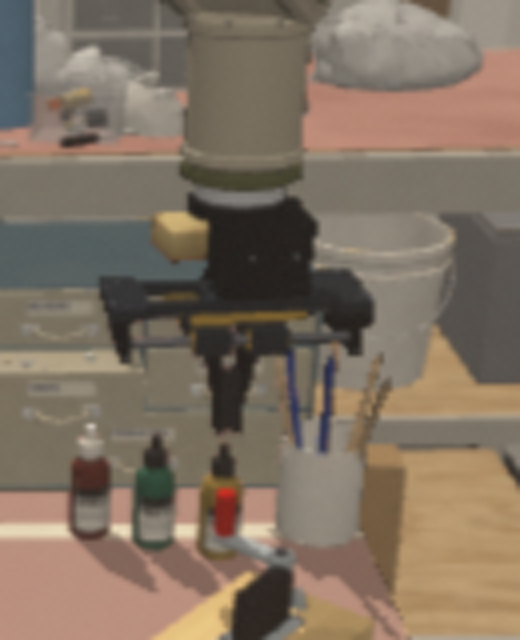

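Top and scene crops: the gripper body's far corner would come down near the brush cup, at c8 (250,160). I turn back to heading 93.7°, where it clears, and let the tool turn during the push.

```bash
python3 - <<'E'
from h import *
go(b2w(-.087,.112,.13),93.7)
E
python3 -m jog '[{"slide":[0,0,0],"roll":7},{"slide":[0,-0.5,-0.2],"roll":14},{"slide":[0,-1,-0.4],"roll":21},{"slide":[0,-1.4,-0.8],"roll":28},{"slide":[0,-1.6,-1],"roll":35}]'
python3 - <<'E'
from h import *
for i in range(3): r.camera("top")
go(b2w(-.087,.112,.12),93.7)
E
```

```text
t 11.5 pos [0.6223 0.196  0.1411] hd 138.62 tilt 0.46 F [-0.5  0.6 -0.6] w 0.0011
slide cm [ 1.12 -1.68 -1.17] roll 44.92
time: 11.92
ee_pos: [0.628, 0.1769, 0.142]
eef_rot: [-0.084, 0.703, 0.079, 0.701]
ft_force: [0.1, -0.4, -0.0]
width: 0.0006
t 12.07 pos [0.6278 0.1778 0.1418] hd 103.75 tilt 0.43 F [ 0.8  0.1 -0.3] w 0.0005
slide cm [ 2.18 -0.14 -0.1 ] roll 10.05
```

```bash
python3 -m jog '[{"slide":[0.4,-0.1,-0.1],"roll":5},{"slide":[1,-0.1,-0.1],"roll":10},{"slide":[1.6,-0.1,-0.1],"roll":10},{"slide":[2,-0.1,-0.1],"roll":10},{"slide":[2,-0.1,-0.1],"roll":10}]'
python3 - <<'E'
from h import *
for i in range(5): r.camera("top")
go(b2w(-.087,.112,.078),93.7)
im=r.camera("scene")[:,:,::-1];cv2.imwrite("pics/c10.png",cv2.resize(im[140:250,350:450],None,fx=5,fy=5,interpolation=cv2.INTER_CUBIC))
E
```

```text
time: 12.48
ee_pos: [0.6264, 0.1766, 0.1208]
eef_rot: [-0.028, 0.708, 0.022, 0.705]
ft_force: [0.4, -0.5, 0.1]
width: 0.0002
t 12.73 pos [0.6272 0.1764 0.1222] hd 93.82 tilt 0.42 F [-1.1  0.2  1. ] w 0.0006
slide cm [ 4.42 -0.   -0.  ] roll 0.12
```

View pics/c10.png

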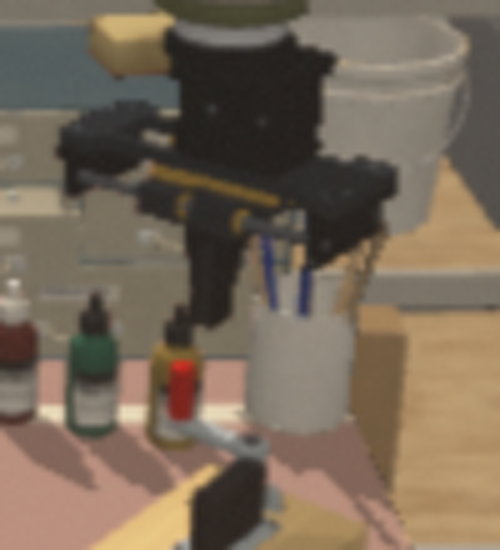

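Scene crop: the shut fingertips are at (208,320), behind and above knob A (182,390), clear of bottle and cup. Going down.

```bash
python3 -m jog '[{"slide":[1,0,0],"roll":0},{"slide":[2,0,0],"roll":0},{"slide":[3,0,0],"roll":0},{"slide":[4,0,0],"roll":0},{"slide":[4.3,0,0],"roll":0}]'
python3 - <<'E'
from h import *
for i in range(4): r.camera("top")
go(b2w(-.087,.112,.078),93.7)
# pusher poses along arc: offset 17.5mm behind knob, heading tracks half
for th in (1.62,1.3,1.0,.7,.4,.1,-.05):
    t=np.array([np.cos(th),-np.sin(th)]);k=np.array([-.036,.086])+.052*np.array([-np.sin(th),-np.cos(th)])
    hd=93.7+min(45,max(0,np.degrees(np.pi/2-th)))
    P=k-.0175*t
    w=b2w(*P,.078);print(th,P.round(4));go(w,hd)
im=r.camera("scene")[:,:,::-1];cv2.imwrite("pics/c11.png",cv2.resize(im[170:280,350:450],None,fx=5,fy=5,interpolation=cv2.INTER_CUBIC))
E
```

```text
time: 13.2
ee_pos: [0.6259, 0.1758, 0.0764]
eef_rot: [-0.026, 0.708, 0.021, 0.705]
ft_force: [-0.5, 0.5, -0.7]
width: 0.0003
t 13.4 pos [0.6273 0.1761 0.0793] hd 93.8 tilt 0.41 F [ 1.  -0.2  0.4] w -0.0001
slide cm [ 0.13 -0.   -0.02] roll 0.1
1.62 [-0.0871  0.106 ]
t 13.4 pos [0.6273 0.1761 0.0793] hd 93.8 tilt 0.41 F [ 1.  -0.2  0.4] w -0.0001
slide cm [ 0.13  0.   -0.62] roll 0.1
1.3 [-0.0908  0.089 ]
t 13.4 pos [0.6273 0.1761 0.0793] hd 93.8 tilt 0.41 F [ 1.  -0.2  0.4] w -0.0001
slide cm [ 0.14  0.38 -2.32] roll -15.41
1.0 [-0.0892  0.0726]
t 13.4 pos [0.6273 0.1761 0.0793] hd 93.8 tilt 0.41 F [ 1.  -0.2  0.4] w -0.0001
slide cm [ 0.14  0.22 -3.96] roll -32.6
0.7 [-0.0829  0.0575]
t 13.4 pos [0.6273 0.1761 0.0793] hd 93.8 tilt 0.41 F [ 1.  -0.2  0.4] w -0.0001
slide cm [ 0.15 -0.41 -5.47] roll -44.9
0.4 [-0.0724  0.0449]
t 13.4 pos [0.6273 0.1761 0.0793] hd 93.8 tilt 0.41 F [ 1.  -0.2  0.4] w -0.0001
slide cm [ 0.16 -1.46 -6.73] roll -44.9
0.1 [-0.0586  0.036 ]
t 13.4 pos [0.6273 0.1761 0.0793] hd 93.8 tilt 0.41 F [ 1.  -0.2  0.4] w -0.0001
slide cm [ 0.17 -2.83 -7.62] roll -44.9
-0.05 [-0.0509  0.0332]
t 13.4 pos [0.6273 0.1761 0.0793] hd 93.8 tilt 0.41 F [ 1.  -0.2  0.4] w -0.0001
slide cm [ 0.17 -3.6  -7.91] roll -44.9
```

View pics/c11.png

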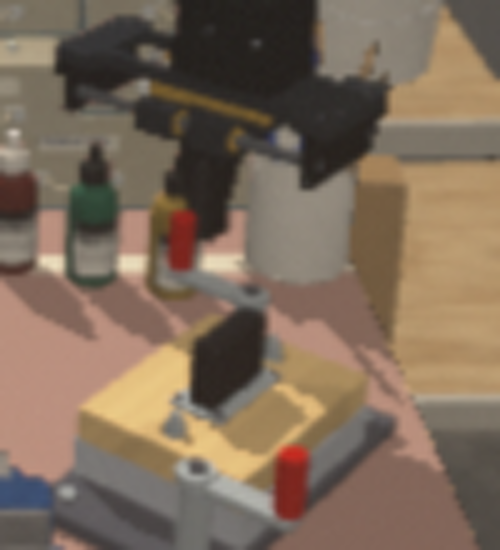

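```bash
python3 -m jog '[{"slide":[0.1,0.1,-0.6],"roll":0},{"slide":[0.1,0.2,-1.4],"roll":-6},{"slide":[0.1,0.3,-2.2],"roll":-13},{"slide":[0.1,0.3,-3],"roll":-20},{"slide":[0.1,0.3,-3.8],"roll":-26}]'
python3 - <<'E'
from h import *
for i in range(3): r.camera("top")
for th in (.7,.4,.1,-.05):
    t=np.array([np.cos(th),-np.sin(th)]);k=np.array([-.036,.086])+.052*np.array([-np.sin(th),-np.cos(th)])
    go(b2w(*(k-.0175*t),.078),138.7)
im=r.camera("scene")[:,:,::-1];cv2.imwrite("pics/c12.png",cv2.resize(im[170:280,350:450],None,fx=5,fy=5,interpolation=cv2.INTER_CUBIC))
E
```

```text
time: 13.87
ee_pos: [0.5893, 0.1769, 0.0794]
eef_rot: [-0.186, 0.683, 0.182, 0.682]
ft_force: [1.6, 0.1, 0.2]
width: 0.0004
t 14.02 pos [0.5893 0.1768 0.0793] hd 119.65 tilt 0.35 F [ 0.2 -0.1  0.2] w 0.0007
slide cm [ 0.14  0.08 -1.82] roll -19.05
t 14.02 pos [0.5893 0.1768 0.0793] hd 119.65 tilt 0.35 F [ 0.2 -0.1  0.2] w 0.0007
slide cm [ 0.14 -0.32 -3.42] roll -19.05
t 14.02 pos [0.5893 0.1768 0.0793] hd 119.65 tilt 0.35 F [ 0.2 -0.1  0.2] w 0.0007
slide cm [ 0.15 -1.17 -4.82] roll -19.05
t 14.02 pos [0.5893 0.1768 0.0793] hd 119.65 tilt 0.35 F [ 0.2 -0.1  0.2] w 0.0007
slide cm [ 0.16 -1.74 -5.41] roll -19.05
```

View pics/c12.png

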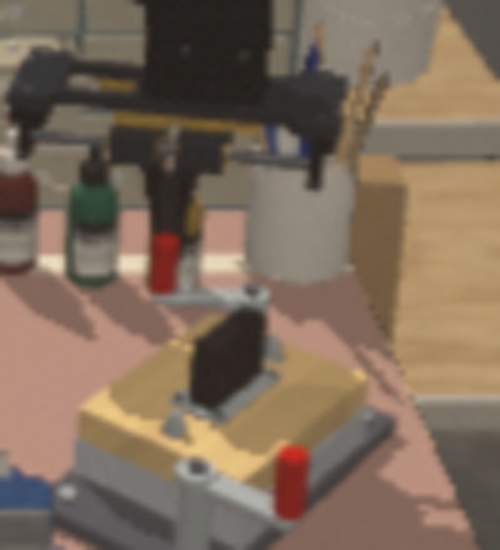

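Latch A is swinging with the push; the knob is now at (163,262). Continuing.

```bash
python3 -m jog '[{"slide":[0.1,0,-0.9],"roll":-6},{"slide":[0.1,0.1,-1.7],"roll":-12},{"slide":[0.1,-0.1,-2.5],"roll":-18},{"slide":[0.1,-0.3,-3.3],"roll":-19},{"slide":[0.1,-0.6,-4],"roll":-19}]'
python3 - <<'E'
from h import *
for i in range(3): r.camera("top")
for th in (.1,-.05):
    t=np.array([np.cos(th),-np.sin(th)]);k=np.array([-.036,.086])+.052*np.array([-np.sin(th),-np.cos(th)])
    go(b2w(*(k-.0175*t),.078),138.7)
print(w2b(r.read_state()["ee_pos"]))
im=r.camera("scene")[:,:,::-1];cv2.imwrite("pics/c13.png",cv2.resize(im[170:280,350:450],None,fx=5,fy=5,interpolation=cv2.INTER_CUBIC))
E
```

```text
time: 14.48
ee_pos: [0.5582, 0.1516, 0.0787]
eef_rot: [-0.292, 0.646, 0.288, 0.645]
ft_force: [3.2, 0.8, 0.2]
width: 0.0002
t 14.63 pos [0.5574 0.1513 0.0784] hd 138.32 tilt 0.37 F [-0.1  0.6  0.3] w 0.0003
slide cm [ 0.04 -0.24 -0.92] roll -0.38
t 14.63 pos [0.5574 0.1513 0.0784] hd 138.32 tilt 0.37 F [-0.1  0.6  0.3] w 0.0003
slide cm [ 0.05 -0.6  -1.66] roll -0.38
[-0.0667866   0.04082076]
```

View pics/c13.png

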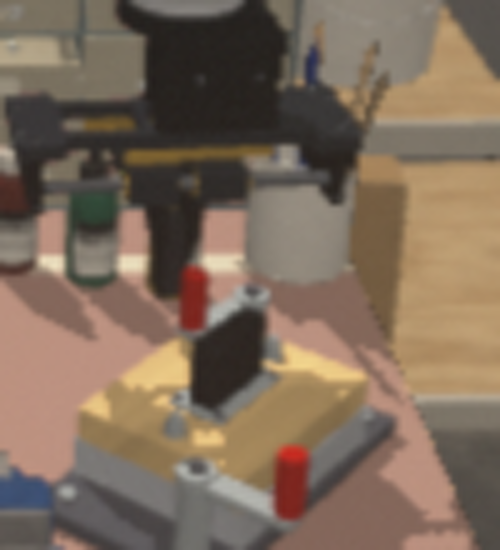

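```bash
python3 -m jog '[{"slide":[0,-0.7,-0.2],"roll":0},{"slide":[0,-1,-0.5],"roll":0},{"slide":[0,-1.1,-0.8],"roll":0},{"slide":[0,-1.2,-1],"roll":0},{"slide":[0,-1.2,-1.1],"roll":0}]'
python3 - <<'E'
from h import *
for i in range(3): r.camera("top");print(r.read_state()["ft_force"].round(1))
go((0.5,0,.1),138.7)
print(w2b(r.read_state()["ee_pos"]))
im=r.camera("scene")[:,:,::-1];cv2.imwrite("pics/c14.png",cv2.resize(im[190:280,360:440],None,fx=7,fy=7,interpolation=cv2.INTER_CUBIC))
E
```

```text
time: 15.1
ee_pos: [0.5613, 0.1374, 0.0787]
eef_rot: [-0.292, 0.644, 0.288, 0.646]
ft_force: [14.1, 9.4, -11.6]
width: 0.0004
[ 12.3   7.8 -11.1]
[13.2  7.4 -9.8]
[10.9  7.  -8.7]
t 15.25 pos [0.5614 0.1375 0.0787] hd 138.44 tilt 0.31 F [10.9  7.  -8.7] w 0.0008
slide cm [ -2.11  -4.54 -14.36] roll -0.26
[-0.05278985  0.04389471]
```

View pics/c14.png

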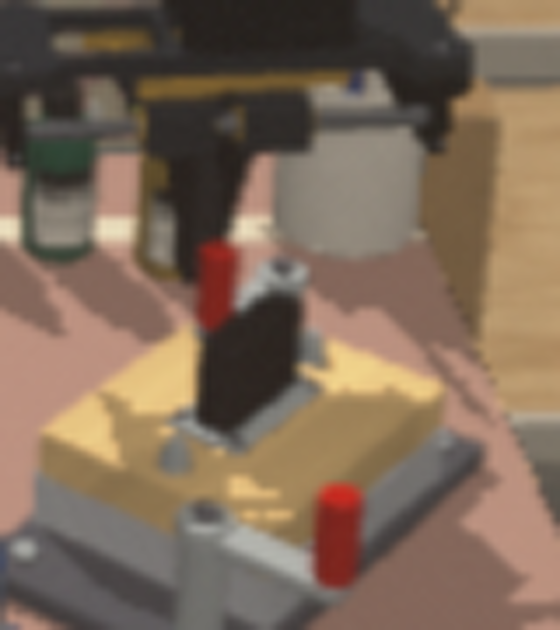

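Force rose to about 17 N (swinging takes about 1 N), so latch A is at its stop. I back off and check.

```bash
python3 -m jog '[{"slide":[0,0,0.8],"roll":0},{"slide":[-1,0,1.5],"roll":0},{"slide":[-3,0,1.5],"roll":0},{"slide":[-6,0,1.5],"roll":0},{"slide":[-8,0,1.5],"roll":0}]'
python3 - <<'E'
from h import *
for i in range(3): r.camera("top")
K=[b2w(-.036,.034,.101),b2w(-.036,.034,.065)]
for th in (0,.12,.3):
    print(th,((proj("scene",[b2w(-.036-.052*np.sin(th),.086-.052*np.cos(th),z) for z in(.101,.067)])-[360,190]+.5)*7-.5).round(0).tolist())
print("B now",((proj("scene",[b2w(.088,-.0838,z) for z in(.101,.067)])-[360,190]+.5)*7-.5).round(0).tolist())
im=r.camera("scene")[:,:,::-1];cv2.imwrite("pics/c15.png",cv2.resize(im[190:280,360:440],None,fx=7,fy=7,interpolation=cv2.INTER_CUBIC))
go(b2w(.106,-.104,.16),138.7)
E
```

```text
time: 15.72
ee_pos: [0.5715, 0.149, 0.1614]
eef_rot: [-0.292, 0.644, 0.288, 0.646]
ft_force: [1.3, 0.6, 0.5]
width: 0.0007
0 [[224.0, 245.0], [219.0, 317.0]]
0.12 [[212.0, 240.0], [207.0, 311.0]]
0.3 [[196.0, 231.0], [191.0, 302.0]]
B now [[343.0, 488.0], [334.0, 568.0]]
t 15.92 pos [0.5712 0.149  0.1593] hd 138.42 tilt 0.33 F [ 0.1 -0.3 -0.2] w 0.0007
slide cm [ -0.07  -0.9  -23.2 ] roll -0.28
```

View pics/c15.png

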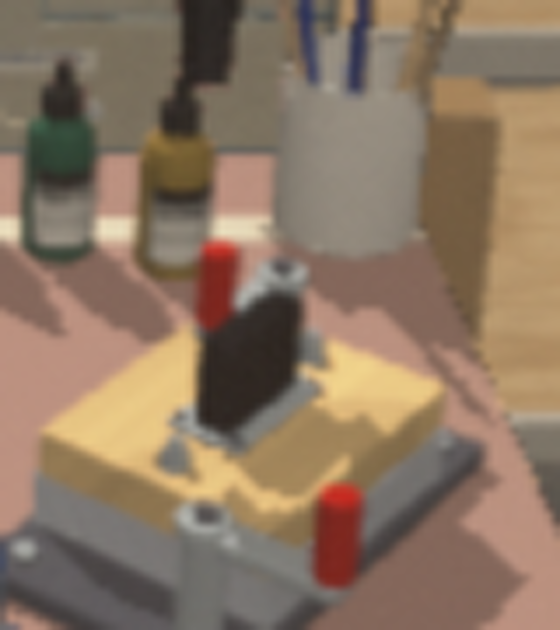

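Knob A is at (220,247). Prediction for θ=0, corrected by knob B's offset, is (221,247), so latch A is closed. Next, latch B; first the vise clearance.

```bash
python3 -m jog '[{"slide":[0,-0.2,-4],"roll":0},{"slide":[0,-0.4,-8],"roll":0},{"slide":[0,-0.6,-12],"roll":0},{"slide":[0,-0.8,-16],"roll":0},{"slide":[0,-0.9,-20],"roll":0}]'
python3 - <<'E'
from h import *
for i in range(3): r.camera("top")
go(b2w(.106,-.104,.16),138.7)
for p in [(390,265),(415,240),(440,262),(415,290),(428,276),(445,300),(467,287)]: print(p,w2b(ray("top",p,.07)).round(3))
go(b2w(.106,-.104,.16),138.7)
for n,u in(("scene",(350,190,90,120)),("top",(370,140,110,170))):
    im=r.camera(n)[:,:,::-1]; 
    cv2.imwrite(f"pics/{n}8c.png",cv2.resize(im[u[1]:u[1]+u[3],u[0]:u[0]+u[2]],None,fx=4,fy=4,interpolation=cv2.INTER_CUBIC))
E
```

```text
time: 16.33
ee_pos: [0.4431, -0.008, 0.1581]
eef_rot: [-0.291, 0.645, 0.288, 0.645]
ft_force: [1.0, -0.6, 1.3]
width: 0.0003
t 16.48 pos [ 0.4433 -0.0087  0.1586] hd 138.19 tilt 0.24 F [ 0.6  0.6 -0.9] w 0.0008
slide cm [-0.14 -0.02 -2.91] roll -0.51
(390, 265) [-0.107 -0.206]
(415, 240) [-0.022 -0.131]
(440, 262) [ 0.051 -0.205]
(415, 290) [-0.034 -0.287]
(428, 276) [ 0.01  -0.246]
(445, 300) [ 0.058 -0.323]
(467, 287) [ 0.13  -0.286]
t 16.48 pos [ 0.4433 -0.0087  0.1586] hd 138.19 tilt 0.24 F [ 0.6  0.6 -0.9] w 0.0008
slide cm [-0.14 -0.02 -2.91] roll -0.51
```

View pics/scene8c.png

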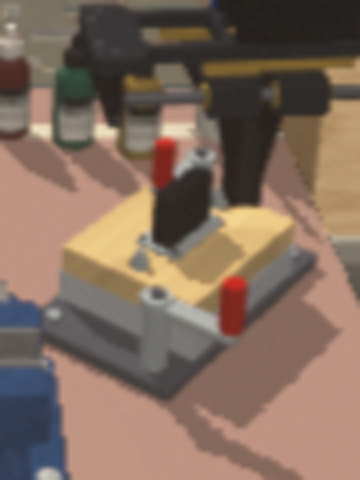

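View pics/top8c.png

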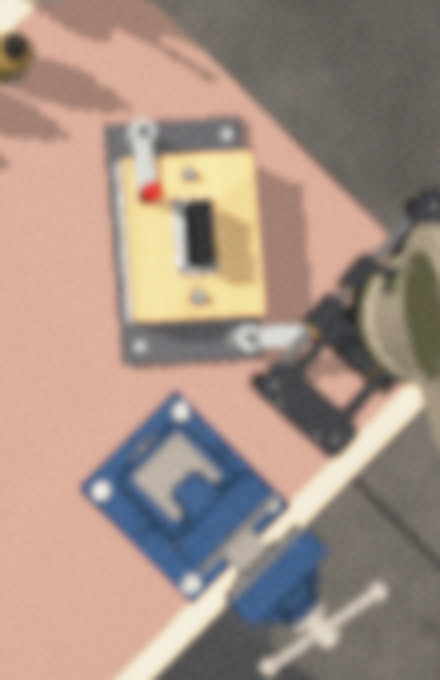

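```bash
python3 - <<'E'
from h import *
for z in (.04,.07,.1,.13): print(z,ray("top",(415,250),z)[:2].round(3),ray("scene",(342,262),z)[:2].round(3))
im=cv2.imread("pics/scene0.png");cv2.imwrite("pics/c16.png",cv2.resize(im[240:350,300:400],None,fx=5,fy=5,interpolation=cv2.INTER_CUBIC))
E
```

```text
0.04 [0.356 0.091] [0.384 0.154]
0.07 [0.357 0.096] [0.353 0.125]
0.1 [0.358 0.102] [0.323 0.096]
0.13 [0.358 0.107] [0.292 0.067]
```

View pics/c16.png

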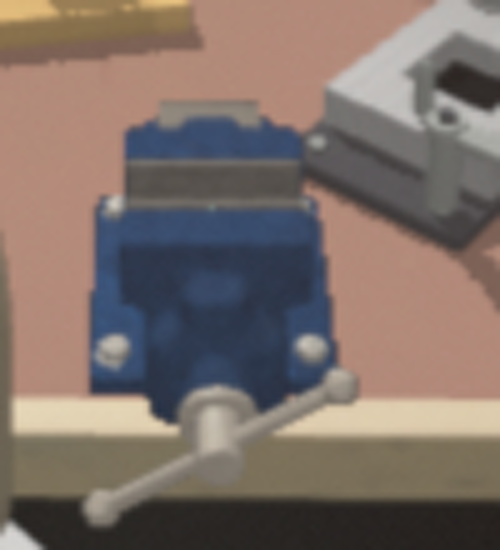

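The vise is about 0.08 m tall, under the gripper body's 0.148 m. Moving on to the start point beside knob B.

```bash
python3 -m jog '[{"slide":[0,0,-1.2],"roll":-0.5},{"slide":[0,0,-2.4],"roll":-0.5},{"slide":[1.5,0,-2.9],"roll":-0.5},{"slide":[4,0,-2.9],"roll":-0.5},{"slide":[4.8,0,-2.9],"roll":-0.5}]'
python3 - <<'E'
from h import *
for i in range(4): r.camera("top")
go(b2w(.106,-.104,.078),138.7)
im=r.camera("scene")[:,:,::-1];cv2.imwrite("pics/c17.png",cv2.resize(im[190:300,350:450],None,fx=5,fy=5,interpolation=cv2.INTER_CUBIC))
E
```

```text
time: 17.0
ee_pos: [0.4241, -0.0286, 0.1084]
eef_rot: [-0.294, 0.644, 0.292, 0.643]
ft_force: [-0.2, -0.2, -1.3]
width: 0.0008
t 17.2 pos [ 0.4262 -0.0281  0.1115] hd 138.94 tilt 0.29 F [-0.1  0.7  0.2] w 0.0007
slide cm [ 3.35  0.02 -0.32] roll 0.24
```

View pics/c17.png

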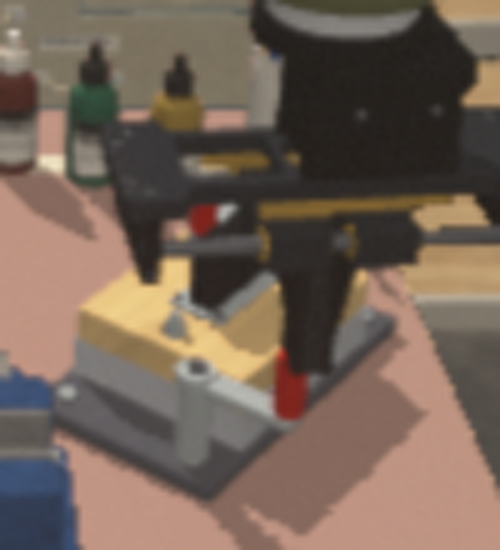

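```bash
python3 -m jog '[{"slide":[0.8,0,-0.3],"roll":0},{"slide":[1.6,0,-0.3],"roll":0},{"slide":[2.4,0,-0.3],"roll":0},{"slide":[3.1,0,-0.3],"roll":0},{"slide":[3.2,0,-0.3],"roll":0}]'
python3 - <<'E'
from h import *
for i in range(4): r.camera("top")
for th in (1.53,1.3,1.0,.7,.4,.1,-.05):
    t=-np.array([np.cos(th),-np.sin(th)]);k=-(np.array([-.036,.086])+.052*np.array([-np.sin(th),-np.cos(th)]))
    n=np.array([-1,1])/2**.5
    P=k-.0175*n; print(th,P.round(4)); go(b2w(*P,.078),138.7)
E
```

```text
time: 17.67
ee_pos: [0.4239, -0.0304, 0.0783]
eef_rot: [-0.294, 0.643, 0.291, 0.644]
ft_force: [0.1, 0.4, -0.1]
width: 0.0006
1.53 [ 0.1003 -0.0963]
t 17.87 pos [ 0.4249 -0.0304  0.08  ] hd 138.94 tilt 0.34 F [-0.1 -0.2  0.9] w 0.0008
slide cm [ 0.2  -0.09  0.88] roll 0.24
1.3 [ 0.0985 -0.0845]
t 17.87 pos [ 0.4249 -0.0304  0.08  ] hd 138.94 tilt 0.34 F [-0.1 -0.2  0.9] w 0.0008
slide cm [ 0.2  -0.8   1.84] roll 0.24
1.0 [ 0.0921 -0.0703]
t 17.87 pos [ 0.4249 -0.0304  0.08  ] hd 138.94 tilt 0.34 F [-0.1 -0.2  0.9] w 0.0008
slide cm [ 0.21 -1.36  3.29] roll 0.24
0.7 [ 0.0819 -0.0586]
t 17.87 pos [ 0.4249 -0.0304  0.08  ] hd 138.94 tilt 0.34 F [-0.1 -0.2  0.9] w 0.0008
slide cm [ 0.21 -1.46  4.84] roll 0.24
0.4 [ 0.0686 -0.0505]
t 17.87 pos [ 0.4249 -0.0304  0.08  ] hd 138.94 tilt 0.34 F [-0.1 -0.2  0.9] w 0.0008
slide cm [ 0.21 -1.11  6.36] roll 0.24
0.1 [ 0.0536 -0.0466]
t 17.87 pos [ 0.4249 -0.0304  0.08  ] hd 138.94 tilt 0.34 F [-0.1 -0.2  0.9] w 0.0008
slide cm [ 0.21 -0.32  7.7 ] roll 0.24
-0.05 [ 0.0458 -0.0464]
t 17.87 pos [ 0.4249 -0.0304  0.08  ] hd 138.94 tilt 0.34 F [-0.1 -0.2  0.9] w 0.0008
slide cm [0.2  0.21 8.26] roll 0.24
```

```bash
python3 -m jog '[{"slide":[0.2,-0.1,0.9],"roll":0},{"slide":[0.2,-0.6,1.7],"roll":0},{"slide":[0.2,-1.1,2.5],"roll":0},{"slide":[0.2,-1.4,3.3],"roll":0},{"slide":[0.2,-1.5,4.2],"roll":0}]'
python3 - <<'E'
from h import *
for i in range(3): r.camera("top")
for th in (.4,.1,-.05):
    k=-(np.array([-.036,.086])+.052*np.array([-np.sin(th),-np.cos(th)]))
    n=np.array([-1,1])/2**.5
    P=k-.0175*n; go(b2w(*P,.078),138.7)
im=r.camera("scene")[:,:,::-1];cv2.imwrite("pics/c18.png",cv2.resize(im[190:300,350:450],None,fx=5,fy=5,interpolation=cv2.INTER_CUBIC))
E
```

```text
time: 18.28
ee_pos: [0.4649, -0.0085, 0.0781]
eef_rot: [-0.295, 0.643, 0.291, 0.645]
ft_force: [0.7, -3.3, 0.0]
width: 0.0004
t 18.43 pos [ 0.4642 -0.0075  0.078 ] hd 139.02 tilt 0.33 F [-0.5 -0.2  0.8] w 0.0004
slide cm [0.   0.35 2.05] roll 0.32
t 18.43 pos [ 0.4642 -0.0075  0.078 ] hd 139.02 tilt 0.33 F [-0.5 -0.2  0.8] w 0.0004
slide cm [-0.    1.13  3.39] roll 0.32
t 18.43 pos [ 0.4642 -0.0075  0.078 ] hd 139.02 tilt 0.33 F [-0.5 -0.2  0.8] w 0.0004
slide cm [-0.    1.67  3.96] roll 0.32
```

View pics/c18.png

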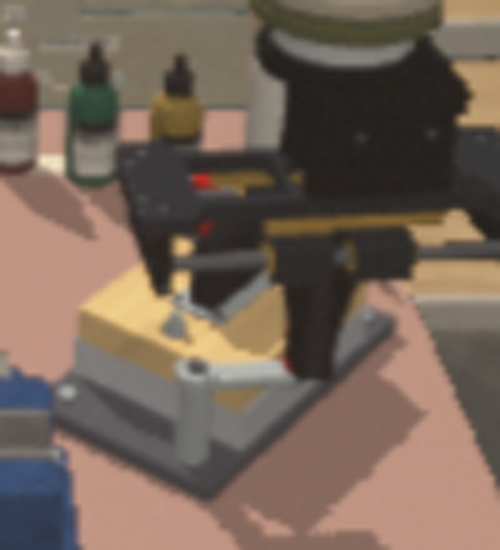

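Arm B has swung in, now pointing from its post (192,370) to (290,365). Continuing to the stop.

```bash
python3 -m jog '[{"slide":[0,0.1,0.8],"roll":0},{"slide":[0,0.3,1.6],"roll":0},{"slide":[0,0.6,2.3],"roll":0},{"slide":[0,1,2.9],"roll":0},{"slide":[0,1.3,3.4],"roll":0}]'
python3 - <<'E'
from h import *
for i in range(2): r.camera("top")
for th in (0,):
    k=-(np.array([-.036,.086])+.052*np.array([-np.sin(th),-np.cos(th)]))
    n=np.array([-1,1])/2**.5
    P=k-.0175*n; go(b2w(*P,.078),138.7)
im=r.camera("scene")[:,:,::-1];cv2.imwrite("pics/c19.png",cv2.resize(im[190:300,350:450],None,fx=5,fy=5,interpolation=cv2.INTER_CUBIC))
E
```

```text
time: 18.9
ee_pos: [0.4764, 0.0276, 0.0779]
eef_rot: [-0.295, 0.642, 0.292, 0.644]
ft_force: [1.2, -1.5, 0.6]
width: 0.0005
t 19.0 pos [0.4763 0.0279 0.0779] hd 139.11 tilt 0.29 F [-0.8 -0.1 -0.3] w 0.0005
slide cm [-0.01  0.07  0.32] roll 0.41
```

View pics/c19.png

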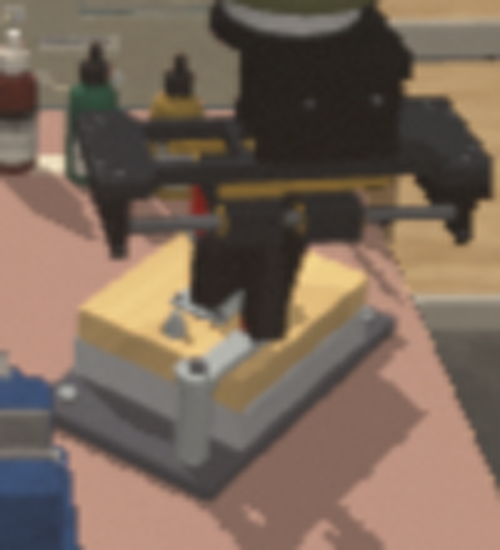

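```bash
python3 -m jog '[{"slide":[0,0.1,0.2],"roll":0},{"slide":[0,0.1,0.3],"roll":0},{"slide":[0,0.1,0.4],"roll":0},{"slide":[0,0.1,0.5],"roll":0}]'
python3 - <<'E'
from h import *
for i in range(2): r.camera("top");print(r.read_state()["ft_force"].round(1))
go(b2w(.0484,-.0464,.078),138.7)
E
```

```text
time: 19.38
ee_pos: [0.4783, 0.0314, 0.0777]
eef_rot: [-0.295, 0.643, 0.292, 0.644]
ft_force: [-4.1, -4.6, 1.4]
width: 0.0002
[-2.1 -2.1  1.3]
[-3.3 -1.   1.4]
t 19.48 pos [0.4782 0.0312 0.0776] hd 139.05 tilt 0.25 F [-3.3 -1.   1.4] w 0.0006
slide cm [-0.04 -0.01 -0.06] roll 0.35
```

```bash
python3 -m jog '[{"slide":[0,0,0.1],"roll":0},{"slide":[0,0,0.2],"roll":0},{"slide":[0,0,0.3],"roll":0},{"slide":[0,0,0.3],"roll":0}]'
python3 - <<'E'
from h import *
r.camera("top");go(b2w(.0484,-.0464,.078),138.7)
E
python3 -m jog '[{"slide":[0,0,-0.8],"roll":0},{"slide":[-1,0,-1.5],"roll":0},{"slide":[-4,0,-2.5],"roll":0},{"slide":[-7,0,-5],"roll":0},{"slide":[-10,0,-8],"roll":0}]'
python3 - <<'E'
from h import *
for i in range(4): r.camera("top")
go((.5,0,.2))
for th in (0,.12): print(th,((proj("scene",[-np.array([0,0,0])+b2w(.036+.052*np.sin(th),-.086+.052*np.cos(th),.101)])-[360,190]+.5)*7-.5).round(0).tolist())
im=r.camera("scene")[:,:,::-1];cv2.imwrite("pics/c20.png",cv2.resize(im[190:280,360:440],None,fx=7,fy=7,interpolation=cv2.INTER_CUBIC))
im=r.camera("top")[:,:,::-1];cv2.imwrite("pics/c21.png",cv2.resize(im[150:240,370:470],None,fx=7,fy=7,interpolation=cv2.INTER_CUBIC))
E
```

```text
time: 19.82
ee_pos: [0.4784, 0.0315, 0.0773]
eef_rot: [-0.295, 0.645, 0.291, 0.642]
ft_force: [-10.1, -8.5, 9.5]
width: 0.0006
t 19.87 pos [0.4785 0.0315 0.0773] hd 138.95 tilt 0.3 F [-11.   -7.8   9. ] w 0.0006
slide cm [-0.07 -0.   -0.1 ] roll 0.25
time: 20.28
ee_pos: [0.4263, -0.0277, 0.1784]
eef_rot: [-0.295, 0.644, 0.292, 0.642]
ft_force: [0.6, -0.5, 1.2]
width: 0.0005
t 20.48 pos [ 0.4269 -0.0279  0.178 ] hd 138.9 tilt 0.25 F [-0.5  0.1 -0.4] w 0.0006
slide cm [-2.19 -3.68  6.9 ] roll None
0 [[289.0, 376.0]]
0.12 [[303.0, 382.0]]
```

View pics/c20.png

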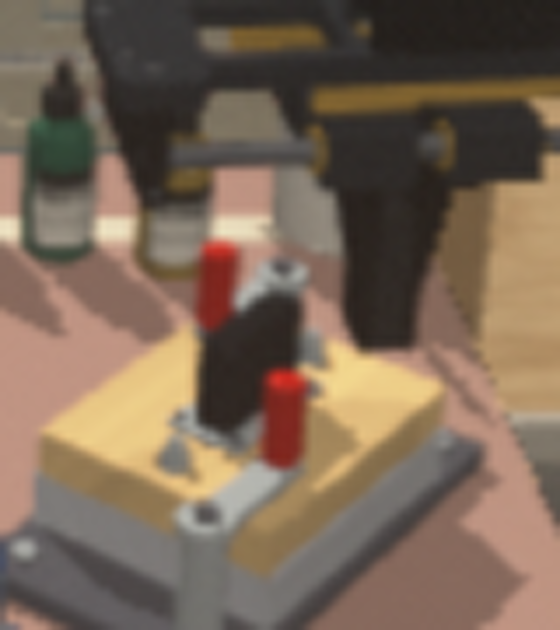

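View pics/c21.png

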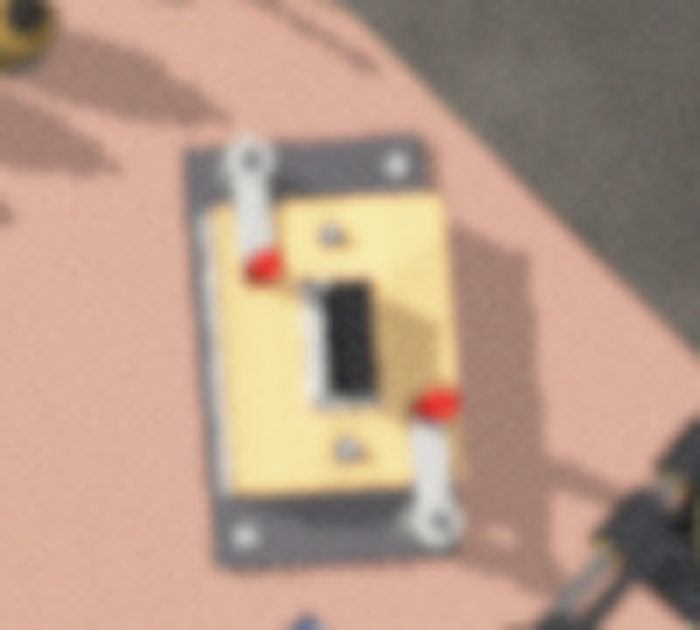

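Knob B's top is at (285,378), matching the θ=0 prediction of (286,378). The top view shows both arms lying over the plate, parallel to its sides, with the pins in both holes, and the gripper is clear. Handing in.

```bash
python3 - <<'E'
from h import *
go((.5,0,.2)); r.close_job()
E
```

```text
t 20.58 pos [ 0.4263 -0.0272  0.1764] hd 139.0 tilt 0.3 F [-0.1 -0.6  0.5] w 0.0004
slide cm [-2.38 -3.78  6.88] roll None
the job is handed in; nothing more can be done
```

The mould is closed and the job is handed in at about 20.6 s of the 61 s allowed. No verdict was reported. I picked the plywood top up by its grip bar, lowered it level over both pins and released it on the lower half. I then pushed both latches round to their stops with the shut fingers.

- **Top half:** after release, both pins show in their holes and the plate lies flush on the block. The tool tilt while I held it was about 0.4°.
- **Latches:** the push force rose to roughly 13–17 N at each stop, where free swinging takes about 1 N. After corrections of 2–3 pixels in the enlarged crop, each red knob sits within 1 pixel of where a fully closed latch should be.
- **Bottles:** in the last views the ones in the picture looked unmoved, and no push met unexpected force. I did not measure their positions again. The red bottle was outside the final crops; I last saw it, undisturbed, just before the final push on latch B.
- **Disagreements:** the two cameras differed by 3–4 mm in absolute position. They agreed within 1 mm on the plate relative to the base, so I aligned by that.
- **Refused call and re-plan:** one early move was refused because its rows lacked "roll", and nothing moved. I also backed off the first approach to latch A because the gripper would have come close to the brush cup.

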